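# Stack the stepped spacers on the mixer spindle

## Task

Thread the three spacers from the sloped peg stand onto the vertical spindle of the mixer drive head in size order: the small brass one first, at the bottom, then the medium blue one, and the large red one last, on top. Lower each one down the spindle until it lies flat on what is below it, without letting it drop, and let go of it before fetching the next. Leave the bottle, timer, label roll, pen and forceps undisturbed.

Things in the scene. Friction and masses are not known exactly. Their poses are not given: they have to be found in the camera images.
- seat (a point): Seat for the stack, on the axis of the vertical spindle, 40 mm above the worktop: top of the shoulder of the fixed drive head. Below it: a dark neck 26 mm across down to 16 mm above the worktop, a disc 72 mm across (16 down to 12 mm) and a grey plate 110x110x12 mm. z up.
- spindle_tip (a point): Top of the bright steel spindle of the drive head, on its axis, 50 mm above the seat and 90 mm above the worktop. The spindle is 15 mm across, straight up to 41 mm above the seat, then tapering to a 5 mm wide tip.
- peg_stand: Fixed white sloped stand, 250 mm wide (its y), 115 mm deep (its x); origin at the centre of its underside on the worktop. Its face leans back 27 degrees: outward normal = 0.454 times its -x axis plus 0.891 times its z axis (towards the robot and up). Middle of the face 58 mm above the worktop. Three pegs stand square out of the face, 85 mm apart.
- peg_left (a point): Left peg of the sloped stand, seen from the robot: centre of the top of its grey boss (26 mm across, 16 mm high), on which a spacer rests. A 15 mm steel pin goes on 17.5 mm from it, square to the slope, 3.5 mm beyond the spacer; draw the spacer about 20 mm along the pin to free it. Axes as the stand's.
- peg_middle (a point): Middle peg of the sloped stand, seen from the robot: centre of the top of its grey boss (26 mm across, 16 mm high), on which a spacer rests. A 15 mm steel pin goes on 17.5 mm from it, square to the slope, 3.5 mm beyond the spacer; draw the spacer about 20 mm along the pin to free it. Axes as the stand's.
- peg_right (a point): Right peg of the sloped stand, seen from the robot: centre of the top of its grey boss (26 mm across, 16 mm high), on which a spacer rests. A 15 mm steel pin goes on 17.5 mm from it, square to the slope, 3.5 mm beyond the spacer; draw the spacer about 20 mm along the pin to free it. Axes as the stand's.
- spacer_small_mid (a point): Small spacer, brass coloured, 34 mm outside diameter, about 40 g. A flat ring 14 mm thick with a 20 mm hole. The point is the centre of the hole, half-way through the thickness; z along the hole. It starts on one of the three pegs of the sloped stand, tilted with it, z pointing up out of the slope.
- spacer_small: The small spacer itself, the same ring; origin at the centre of the hole in its underside (the face that lies on the peg's boss).
- spacer_medium_mid (a point): Medium spacer, blue, 42 mm outside diameter, about 60 g. A flat ring 14 mm thick with a 20 mm hole. The point is the centre of the hole, half-way through the thickness; z along the hole. It starts on one of the three pegs of the sloped stand, tilted with it, z pointing up out of the slope.
- spacer_medium: The medium spacer itself, the same ring; origin at the centre of the hole in its underside (the face that lies on the peg's boss).
- spacer_large_mid (a point): Large spacer, red, 50 mm outside diameter, about 90 g. A flat ring 14 mm thick with a 20 mm hole. The point is the centre of the hole, half-way through the thickness; z along the hole. It starts on one of the three pegs of the sloped stand, tilted with it, z pointing up out of the slope.
- spacer_large: The large spacer itself, the same ring; origin at the centre of the hole in its underside (the face that lies on the peg's boss).
- reagent_bottle: brown capped bottle, 56 mm across and 150 mm tall, standing upright behind the work; origin at the centre of its underside. Not to be disturbed.
- label_roll: white roll of labels, 58 mm across, 24 mm high, lying flat; origin under its centre. Not to be disturbed.
- bench_timer: small white countdown timer, 64x64x22 mm, lying on its back; origin under its centre. Not to be disturbed.
- marker: black and white pen, 134 mm long, 15 mm thick, lying along its own y axis; origin under its centre. Not to be disturbed.
- forceps: steel forceps lying flat, 128 mm long along their own y axis, 8 mm high; origin under their centre. Not to be disturbed.
There are look-alikes about, which are no part of the job. Of the things shaped like the spacer_small, the brass one is meant. Of the things that look like the spacer_medium, the larger one is meant.

How it is judged (in metres and radians):
On the way, in this order (a step that is already met when the one before it is completed fails the run):
1. the small spacer lies flat in its place on the spindle, let go (horizontal distance between spacer_small_mid and seat below 0.005 m and z of spacer_small_mid in the frame of seat between 0.004 and 0.01 m and angle between the z axis of spacer_small_mid and the z axis of seat, either way round below 0.08 rad and contact force between spacer_small and the fingers below 0.1 N), for 0.2 s.
2. the medium spacer lies flat in its place on the spindle, let go (all of step 1 and horizontal distance between spacer_medium_mid and seat below 0.005 m and z of spacer_medium_mid in the frame of seat between 0.018 and 0.024 m and angle between the z axis of spacer_medium_mid and the z axis of seat, either way round below 0.08 rad and contact force between spacer_medium and the fingers below 0.1 N), for 0.2 s.
3. the large spacer lies flat in its place on the spindle, let go (all of step 2 and horizontal distance between spacer_large_mid and seat below 0.005 m and z of spacer_large_mid in the frame of seat between 0.032 and 0.038 m and angle between the z axis of spacer_large_mid and the z axis of seat, either way round below 0.08 rad and contact force between spacer_large and the fingers below 0.1 N), for 0.2 s.
At the end, for the whole second after the job is handed in: The small spacer lies on the spindle's shoulder, the medium one on it and the large one on top, each threaded on the spindle (hole centre within 5 mm of the axis), its height within 3 mm of fully seated, level within 0.08 rad, at rest and released (all of step 3 and linear speed of each of spacer_small, spacer_medium, spacer_large below 0.02 m/s); the robot touches nothing.
It fails at once if the bottle, timer, label roll, pen or forceps is pushed away or knocked over (2 cm, bottle 20 degrees) (distance of any of reagent_bottle, label_roll, bench_timer, marker, forceps from where it was at the start of the episode above 0.02 m or angle between reagent_bottle's own z axis and vertical above 0.35 rad).
It fails at once if a spacer is let drop down the spindle (faster than 0.45 m/s) ((horizontal distance between spacer_small_mid and seat below 0.008 m and z of spacer_small_mid in the frame of seat below 0.06 m and linear speed of spacer_small above 0.45 m/s) or (horizontal distance between spacer_medium_mid and seat below 0.008 m and z of spacer_medium_mid in the frame of seat below 0.06 m and linear speed of spacer_medium above 0.45 m/s) or (horizontal distance between spacer_large_mid and seat below 0.008 m and z of spacer_large_mid in the frame of seat below 0.06 m and linear speed of spacer_large above 0.45 m/s)).
It also fails if it takes over 72 s, if anything falls off the work surface, if the arm or the gripper's body presses on something with over 40 N, if the wrist force passes 120 N, or if a joint passes its speed limit or range.

## Robot

A 7-joint arm with a two-finger parallel gripper is mounted at the origin on a cart in front of the work surface, level with it; the furniture and walls round the work are solid. World frame = base frame: x ahead of the robot, y to its left, z up, the work surface at z = 0. Lengths are in mm, angles in rad, forces in N, time in s.
With the tool pointing down it reaches from about 400 to 875 mm from the base axis. Payload 4.4 kg.
Tool frame: the origin (TCP) lies at the very end of the fingers, on their centre line; the grasp point (between the pads) lies 19 mm behind it; z points along the fingers, x is the direction in which the jaws open and shut, and the axes are right-handed (so a half turn about z gives the same grasp; the last joint's range is limited). The gripper opens to 85 mm and grips with 20 to 120 N. Pads are 22 mm wide; open, the fingers measure 114 mm over their backs; the gripper's body (76 mm by 85 mm) begins 54 mm behind the grasp point. The pads swing forward as they close: fully open they stand 13 mm farther back than shut.
Start: joints at [1.047, 0.628, 0.038, 1.517, -0.027, 0.996, -0.02], TCP at [287.312, -583.069, 231.313] pointing down, gripper open.
Joint ranges: [-3.06, 3.06], [-0.37, 2.12], [-1.25, 1.32], [0.18, 2.47], [-1.1, 4.24], [0.23, 1.98], [-2.94, 2.94]. Speed limits (rad/s): [2.57, 2.57, 3.14, 3.14, 3.14, 3.14, 3.14].

## Interface

Orientations are given as [roll, pitch, yaw] about the fixed x, y, z axes, in that order (R = Rz(yaw) Ry(pitch) Rx(roll)).
In Python, from cell import ctrl gives the robot as it stands.
- The arm moves only by the shell command python3 -m creep 'ROWS'. ROWS is text: rows parted by semicolons, each of 7 numbers parted by spaces: the shift along the tool's x, y, z in units of 40 mm (1.0 is 40 mm), then the turn, a rotation vector about the tool's x, y, z in degrees, then the closure, from 0 (fully open) to 1 (shut). In form: x y z rx ry rz grip; .... A call has 1 to 10 rows; each row is the pose to reach, as a shift and turn from the pose commanded when the call began, along the tool's axes at that moment; what a row does not reach only later rows make up. A row lasts 1/12 s, in which the tool goes at most 41.7 mm and 7.16 degrees, less where a joint would pass 70% of its speed; a pose out of reach is approached as far as the arm can. A call with a gripper value outside its range is refused whole. The fingers move at their own pace and stop on an object; the grip force is fixed at half the most. Time passes only in rows, so rows that repeat a pose let the fingers close. It gives the time, the measured TCP pose, the force and the opening at its end, in the units of the state.
- ctrl.read_state(): the state, without advancing time (a new reading comes with each control period).
- ctrl.get_image(name): name is "scene" or "top" or "wrist"; returns a dict with "img" (400x640x3 uint8, red, green, blue), "vfov" (degrees; the focal length in pixels is half the picture's height over the tangent of half this angle, whatever the lens; pixels are square), "cx", "cy" (the principal point, pixels), "T" (4x4, takes a point from camera to world coordinates); the wrist camera has in their place "tool_from_camera" (4x4, takes a point from camera to tool coordinates, whose origin is the TCP and whose axes are the tool frame's). Camera axes: x right, y up, looking along -z (the intrinsics and any distortion apply to the point x, -y, -z); pixel columns grow to the right and rows downward; lengths in mm; the calibration is good to about 2 mm. A picture is of the moment at which its call begins: read the wrist's pose just before it. There is no depth.
- ctrl.finish_job(): hands the job in, once; it reports no verdict.
Trained networks look in the newest picture that a camera, given by its name, has taken for a name from the list of things; names that differ only in an ending like _2 or _b are one class to them, and where a whole thing is asked for, a point or a joint stands for the part that bears it (a point fixed in the world has none). Each returns a list of dicts, best first, with "score" (0 to 1); they miss things now and then, are a little off and sometimes report something else, mostly with a low value. They report only what shows in the picture. A call takes as long as a camera call. They do not tell look-alikes from the thing itself.
- ctrl.boxes_of(camera, thing): "rect" ([left, top, right, bottom] in pixels, round what is visible of it).
- ctrl.cut_out(camera, thing): "pixels" (400x640 bool, what is visible of it) and "rect" ([left, top, right, bottom] in pixels, round what is visible of it).
The state is a dict: "clock": time; "qpos": joint angles; "qd": joint speeds; "tau": joint torques, N m; "eef_pos": TCP position; "tool_rot": TCP orientation; "force": force on the tool from outside, world axes, zero at the start; "torque": the same for the moment, N m; "width": finger opening in mm.
Only numpy, scipy, OpenCV 4.12 (cv2) and the standard library are available. Lean on these libraries where they do the work, as an engineer would, in place of code of your own. Each camera call takes 0.05 s, during which the arm holds its last target.

## Working session

There is one attempt and no reset: what is moved stays moved. The work goes in short steps, Python scripts to look and compute and a shell command to move; the robot and the scene stay as the last step left them, time stands still between calls to the robot, and variables do not carry over. Pictures are saved under pics/ and viewed, and the job is handed in when it is done.

```bash
ls; mkdir -p pics
cat > h.py <<'E'
import numpy as np,cv2
from cell import ctrl
from scipy.spatial.transform import Rotation as R
def pic(cam,name):
    d=ctrl.get_image(cam); cv2.imwrite(f'pics/{name}.png',d['img'][:,:,::-1]); return d
E
python3 - <<'E'
from h import *
s=ctrl.read_state(); print(s)
for c in ['scene','top','wrist']:
    d=pic(c,c+'0'); print(c,{k:v for k,v in d.items() if k!='img'})
E
```

```text
pics
{'clock': 0.0, 'qpos': array([ 1.047232  ,  0.62937622,  0.0384434 ,  1.51834076, -0.02698415,
        0.99629664, -0.01998804]), 'qd': array([-6.00989738e-05, -6.32386817e-04,  1.47720452e-03, -8.17924553e-04,
        1.60383539e-03, -3.66719583e-04,  7.87172189e-04]), 'tau': array([ 1.52028692e-04, -5.63409519e+01,  1.22635368e+00, -1.93454719e+01,
        1.10242702e-02,  1.04923625e-02, -2.97564299e-06]), 'eef_pos': array([ 287.01412916, -582.51764408,  230.37832965]), 'tool_rot': array([ 3.14155239e+00,  1.90243472e-03, -1.11301201e+00]), 'force': array([ 0.14219743, -0.70100977,  0.14658241]), 'torque': array([ 0.00879081, -0.02632284, -0.02444758]), 'width': 85.4854001230809}
scene {'vfov': 52.030371854551156, 'cx': 318.97705863457156, 'cy': 201.0146966535307, 'T': array([[ 7.88485770e-01,  2.46036317e-01, -5.63698786e-01,
         6.20092884e+01],
       [-6.14538230e-01,  3.52639078e-01, -7.05682963e-01,
        -6.23281635e+02],
       [ 2.51585829e-02,  9.02835429e-01,  4.29249618e-01,
         4.67671701e+02],
       [ 0.00000000e+00,  0.00000000e+00,  0.00000000e+00
[... 208 characters left out ...]
   [-9.99959105e-01, -4.65959442e-03, -7.75085925e-03,
        -2.21068322e+01],
       [-8.39685243e-03,  1.60072206e-01,  9.87069593e-01,
         1.32974501e+03],
       [ 0.00000000e+00,  0.00000000e+00,  0.00000000e+00,
         1.00000000e+00]])}
wrist {'vfov': 63.50094555161341, 'cx': 315.17481912770506, 'cy': 203.40735972476224, 'tool_from_camera': array([[ 9.99999874e-01, -3.15150460e-04, -3.89800816e-04,
         5.96373407e-01],
       [-4.21441744e-04, -9.49615821e-01, -3.13416043e-01,
        -7.98445021e+01],
       [-2.71387812e-04,  3.13416167e-01, -9.49615834e-01,
        -1.42496002e+02],
       [ 0.00000000e+00,  0.00000000e+00,  0.00000000e+00,
         1.00000000e+00]])}
```

View pics/scene0.png

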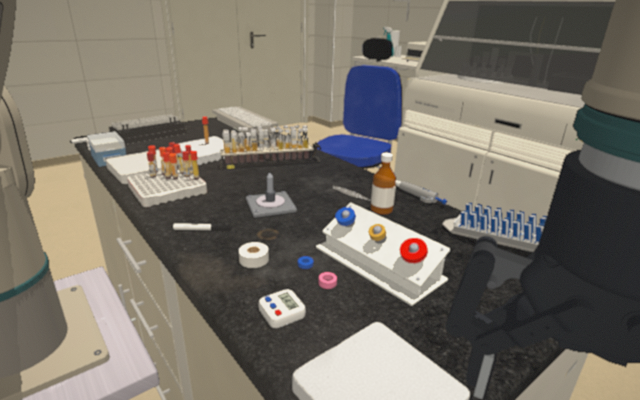

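View pics/top0.png

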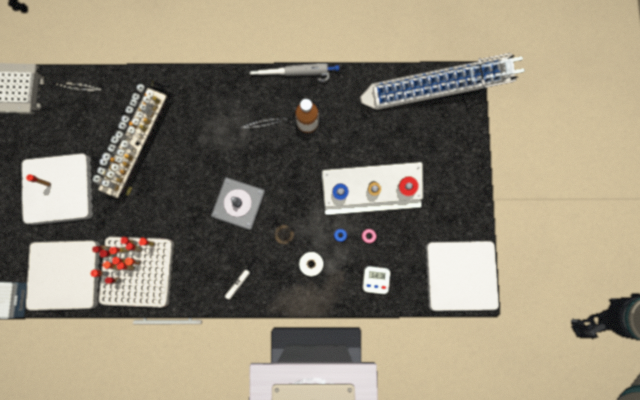

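Run:
```python
from h import *
ctrl.get_image('scene');ctrl.get_image('top')
for c in ['top','scene']:
  for n in ['seat','spindle_tip','peg_stand','peg_left','peg_middle','peg_right','spacer_small','spacer_medium','spacer_large','reagent_bottle','label_roll','bench_timer','marker','forceps']:
    try: print(c,n,[(round(b['score'],2),np.round(b['rect']).astype(int).tolist()) for b in ctrl.boxes_of(c,n)][:4])
    except Exception as e: print(n,e)
```

```text
top seat [(0.7, [211, 179, 266, 231])]
top spindle_tip [(0.77, [215, 176, 264, 230])]
top peg_stand [(0.98, [327, 163, 424, 215])]
top peg_left [(0.92, [321, 163, 424, 213])]
top peg_middle [(0.84, [323, 164, 426, 214])]
top peg_right [(0.94, [322, 163, 421, 216])]
top spacer_small [(0.54, [228, 258, 262, 298]), (0.52, [335, 182, 351, 203])]
top spacer_medium [(0.54, [334, 184, 351, 201]), (0.53, [294, 98, 320, 137]), (0.51, [364, 268, 390, 294]), (0.5, [337, 231, 344, 241])]
top spacer_large [(0.79, [400, 174, 414, 197]), (0.23, [300, 251, 324, 274])]
top reagent_bottle [(0.56, [295, 100, 318, 138])]
top label_roll [(0.81, [303, 253, 322, 273])]
top bench_timer [(0.75, [364, 269, 391, 294])]
top marker [(0.71, [228, 257, 261, 300])]
top forceps [(0.55, [246, 127, 250, 126])]
scene seat [(0.61, [247, 176, 295, 222])]
scene spindle_tip [(0.61, [245, 175, 296, 219]), (0.5, [368, 222, 388, 242])]
scene peg_stand [(0.24, [336, 207, 356, 225]), (0.16, [246, 174, 295, 219])]
scene peg_left [(0.61, [320, 202, 447, 306]), (0.61, [399, 237, 430, 264])]
scene peg_middle [(0.55, [314, 204, 445, 310])]
scene peg_right [(0.56, [319, 204, 450, 303])]
scene spacer_small [(0.53, [369, 224, 386, 242])]
scene spacer_medium [(0.67, [299, 256, 315, 268]), (0.49, [336, 207, 354, 223])]
scene spacer_large [(0.95, [397, 237, 429, 265])]
scene reagent_bottle [(0.95, [369, 155, 396, 212])]
scene label_roll [(0.58, [238, 239, 267, 269])]
scene bench_timer [(0.95, [259, 290, 304, 327])]
scene marker [(0.93, [170, 224, 230, 229]), (0.21, [396, 239, 428, 265])]
scene forceps [(0.55, [338, 189, 362, 199])]
```

Left peg holds the blue spacer, middle brass, right red; the small blue and pink rings on the table are look-alikes. Next comes a rough fit from these pixels.

```bash
cat >> h.py <<'E'
def f_of(d): return 200/np.tan(np.radians(d['vfov']/2))
def proj(d,T,P):
    p=(np.asarray(P,float)-T[:3,3])@T[:3,:3]
    return np.c_[d['cx']+f_of(d)*p[:,0]/-p[:,2], d['cy']-f_of(d)*p[:,1]/-p[:,2]]
def ray(d,T,uv):
    v=np.array([(uv[0]-d['cx'])/f_of(d),-(uv[1]-d['cy'])/f_of(d),-1.]); return T[:3,3],T[:3,:3]@v
def onz(d,T,uv,z):
    o,v=ray(d,T,uv); return o+v*(z-o[2])/v[2]
def stand_pts(x,y,yaw,h): # points on three peg axes (left,mid,right), h mm out of the face
    c,s=np.cos(yaw),np.sin(yaw); ex=np.array([c,s,0]);ey=np.array([-s,c,0]);n=-.454*ex+.891*np.array([0,0,1])
    return np.array([np.array([x,y,58])+k*85*ey+h*n for k in (1,0,-1)])
def wristT(d,s):
    M=np.eye(4);M[:3,:3]=R.from_euler('xyz',s['tool_rot']).as_matrix();M[:3,3]=s['eef_pos'];return M@d['tool_from_camera']
E
python3 - <<'E'
from h import *
from scipy.optimize import least_squares
ds=ctrl.get_image('scene');dt=ctrl.get_image('top')
us=np.array([[346,216],[377,232],[414,250.]]);ut=np.array([[341,191],[374.5,188],[409,186]])
def fn(p):
    P=stand_pts(*p,23); return np.r_[(proj(ds,ds['T'],P)-us).ravel(),(proj(dt,dt['T'],P)-ut).ravel()]
r=least_squares(fn,[500,-150,0]); print(r.x,np.round(r.fun,1)); print(stand_pts(*r.x,23))
a=onz(dt,dt['T'],(236,202),90);b=onz(ds,ds['T'],(270,174),90);print('tip',a,b)
for c,d,n in (('s',ds,(180,80,460,330)),('t',dt,(200,80,440,310))):
    x0,y0,x1,y1=n; cv2.imwrite(f'pics/crop_{c}.png',cv2.resize(d['img'][y0:y1,x0:x1,::-1],None,fx=2.5,fy=2.3,interpolation=cv2.INTER_CUBIC))
E
```

```text
[ 5.91200874e+02 -1.56664989e+02  7.16982826e-02] [ 0.2  0.1  0.7 -0.1  0.1  0.2 -0.6  0.2  0.   0.6 -0.4  0. ]
[[ 574.69656794  -72.63140475   78.493     ]
 [ 580.78570182 -157.41302097   78.493     ]
 [ 586.8748357  -242.19463719   78.493     ]]
tip [546.9571197  184.62100622  90.        ] [554.11752485 189.71832989  90.        ]
```

View pics/crop_s.png

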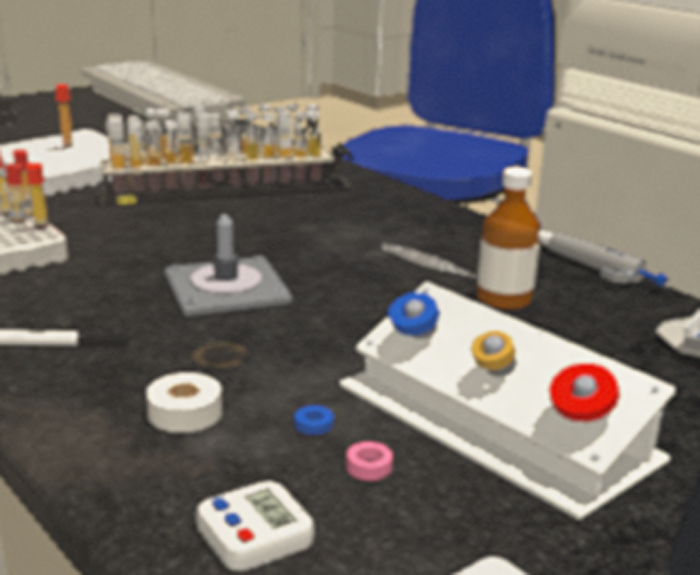

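View pics/crop_t.png

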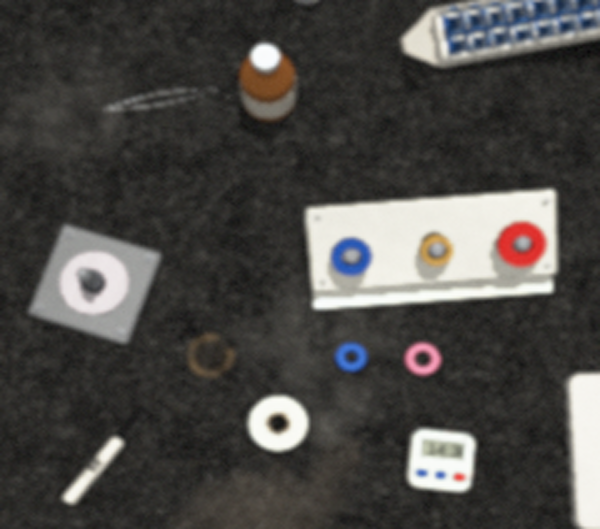

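```bash
cat >> h.py <<'E'
def Rpeg(yaw,tilt=27):
    c,s=np.cos(yaw),np.sin(yaw); ex=np.array([c,s,0]);ey=np.array([-s,c,0]);t=np.radians(tilt)
    z=np.sin(t)*ex-np.cos(t)*np.array([0,0,1]); x=-ey; return np.c_[x,np.cross(z,x),z]
def go(P,Rt,s=None):
    s=s or ctrl.read_state(); R0=R.from_euler('xyz',s['tool_rot']).as_matrix()
    d=R0.T@(np.asarray(P)-s['eef_pos'])/40; w=np.degrees(R.from_matrix(R0.T@Rt).as_rotvec())
    print('units',np.round(d,3),'deg',np.round(w,2),'rows',round(max(np.linalg.norm(d)*40/41.7,np.linalg.norm(w)/7.16),1))
E
python3 - <<'E'
from h import *
yaw=.072
P=stand_pts(591,-157,yaw,200)[1]; print(P); go(P,Rpeg(yaw))
E
```

```text
[ 500.43525194 -163.53195298  236.2       ]
units [-7.053 -9.415 -0.122] deg [26.66  5.21 21.69] rows 11.3
```

```bash
R="-7.05 -9.41 -0.12 26.66 5.21 21.69 0.0"; python3 -m creep '-3.6 -4.8 -0.8 13.3 2.6 10.8 0;-3.6 -4.8 -0.8 13.3 2.6 10.8 0;-3.6 -4.8 -0.8 13.3 2.6 10.8 0;-3.6 -4.8 -0.8 13.3 2.6 10.8 0;-3.6 -4.8 -0.8 13.3 2.6 10.8 0;-7.05 -9.41 -0.12 26.7 5.2 21.7 0;-7.05 -9.41 -0.12 26.7 5.2 21.7 0;-7.05 -9.41 -0.12 26.7 5.2 21.7 0;-7.05 -9.41 -0.12 26.7 5.2 21.7 0;-7.05 -9.41 -0.12 26.7 5.2 21.7 0'
python3 - <<'E'
from h import *
yaw=.072
P=stand_pts(591,-157,yaw,200)[1]; go(P,Rpeg(yaw))
E
```

```text
clock: 2.58
eef_pos: [474.0, -213.3, 240.8]
tool_rot: [-2.67, 0.001, -1.503]
force: [1.2, -0.5, -0.2]
width: 85.2
units [-1.195 -0.61   0.442] deg [-0.04 -0.07 -0.22] rows 1.4
```

```bash
python3 -m creep '-1.2 -0.61 0.44 0 0 0 0;-1.2 -0.61 0.44 0 0 0 0;-1.2 -0.61 0.44 0 0 0 0;-1.2 -0.61 0.44 0 0 0 0;-1.2 -0.61 0.44 0 0 0 0'
python3 - <<'E'
from h import *
s=ctrl.read_state(); d=pic('wrist','w1'); T=wristT(d,s)
print(s['eef_pos'],proj(d,T,stand_pts(591,-157,.072,30)))
np.savez('w1.npz',T=T)
for n in ['spacer_small','spacer_medium','spacer_large']:
    print(n,[(round(b['score'],2),np.round(b['rect']).astype(int).tolist()) for b in ctrl.cut_out('wrist',n)][:4])
E
```

```text
clock: 3.0
eef_pos: [501.1, -164.4, 236.6]
tool_rot: [-2.669, -0.001, -1.499]
force: [-0.2, -2.0, 0.0]
width: 85.5
[ 501.0972339  -164.40956333  236.62060858] [[228.1045743  182.22917332]
 [313.29871754 182.27002663]
 [398.46544304 182.31086679]]
spacer_small [(0.96, [282, 272, 312, 302]), (0.48, [194, 127, 431, 229])]
spacer_medium [(0.94, [221, 265, 252, 292]), (0.77, [206, 162, 251, 197])]
spacer_large [(0.75, [369, 158, 421, 203])]
```

View pics/w1.png

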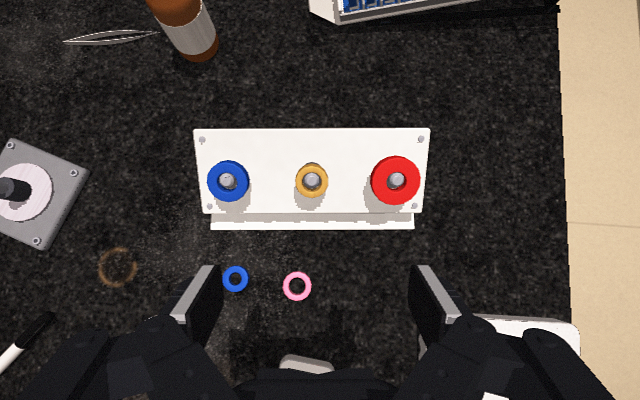

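```bash
cat >> h.py <<'E'
def masks(img):
    h=cv2.cvtColor(img,cv2.COLOR_RGB2HSV).astype(int);H,S,V=h[...,0],h[...,1],h[...,2]
    return {'blue':(H>100)&(H<125)&(S>130)&(V>60),'brass':(H>12)&(H<28)&(S>100)&(V>90),'red':((H<6)|(H>174))&(S>170)&(V>90)}
def blob(m,near,rad):
    n,l,st,c=cv2.connectedComponentsWithStats(m.astype(np.uint8)); best=None
    for i in range(1,n):
        if st[i,4]>60 and np.hypot(*(c[i]-near))<rad and (best is None or st[i,4]>st[best,4]): best=i
    ys,xs=np.nonzero(l==best); h=cv2.convexHull(np.c_[xs,ys].astype(np.float32)); M=cv2.moments(h)
    return np.array([M['m10']/M['m00'],M['m01']/M['m00']]),M['m00']
def ringhull(d,T,c,n,r):
    n=n/np.linalg.norm(n); a=np.cross(n,[0,1,0.]);a/=np.linalg.norm(a);b=np.cross(n,a);t=np.linspace(0,2*np.pi,60)[:,None]
    k=r*(np.cos(t)*a+np.sin(t)*b); h=cv2.convexHull(proj(d,T,np.r_[c+k+7*n,c+k-7*n]).astype(np.float32)); M=cv2.moments(h)
    return np.array([M['m10']/M['m00'],M['m01']/M['m00']]),M['m00']
E
python3 - <<'E'
from h import *
from scipy.optimize import least_squares
s=ctrl.read_state(); d=ctrl.get_image('wrist'); T=wristT(d,s); m=masks(d['img'])
obs=[blob(m[k],u,25) for k,u in (('blue',(228,180)),('brass',(312,181)),('red',(396,181)))]; print(obs)
U=np.array([o[0] for o in obs])
def pred(p):
    n=-.454*np.array([np.cos(p[2]),np.sin(p[2]),0])+np.array([0,0,.891])
    return [ringhull(d,T,c,n,r) for c,r in zip(stand_pts(*p[:3],23),(21,17,25))]
fn=lambda p:np.ravel([a[0] for a in pred(p)]-U)
r=least_squares(fn,[591,-157,.07],diff_step=1e-3);print(r.x,r.fun,[a[1] for a in pred(r.x)])
print(stand_pts(*r.x,23))
E
```

```text
[(array([225.65972748, 180.14408277]), 1321.0), (array([309.30217519, 179.44111307]), 850.5), (array([392.64334046, 178.5608084 ]), 1872.0)]
[ 5.91128197e+02 -1.54827910e+02  7.70953280e-02] [-0.3583094  -0.06215333 -0.11464213  0.10410976  0.47301218 -0.07324852] [1510.1910899434006, 963.9722711828072, 2073.965573321795]
[[ 574.17060081  -70.88462428   78.493     ]
 [ 580.71721402 -155.63214256   78.493     ]
 [ 587.26382722 -240.37966085   78.493     ]]
```

```bash
cat >> h.py <<'E'
def fitstand(d,T,near,names=('blue','brass','red'),p0=(591,-156,.077)):
    from scipy.optimize import least_squares
    m=masks(d['img']); U=np.array([blob(m[k],u,30)[0] for k,u in zip(names,near)])
    def fn(p):
        n=-.454*np.array([np.cos(p[2]),np.sin(p[2]),0])+np.array([0,0,.891])
        return np.ravel([ringhull(d,T,c,n,r)[0] for c,r in zip(stand_pts(*p,23),(21,17,25))]-U)
    r=least_squares(fn,p0,diff_step=1e-3); return r.x,r.fun
E
python3 - <<'E'
from h import *
for i in range(2):
    s=ctrl.read_state(); d=ctrl.get_image('wrist'); T=wristT(d,s); print(s['eef_pos'],s['tool_rot'])
    print(*fitstand(d,T,[(226,180),(309,180),(393,179)]))
E
```

```text
[ 500.36278972 -166.09936788  236.46841506] [-2.66956286e+00  1.70614997e-04 -1.50302670e+00]
[ 5.91113911e+02 -1.54792967e+02  7.71329600e-02] [-0.33382637 -0.03453825 -0.03981713  0.04909165  0.37381455 -0.04135398]
[ 500.44720724 -165.78738565  236.44022822] [-2.66960794e+00  2.87340526e-04 -1.50251193e+00]
[ 5.91103466e+02 -1.54780534e+02  7.66447325e-02] [-0.45998493 -0.05595453  0.05889952  0.08135068  0.40050177 -0.05793983]
```

Run:
```python
from h import *
yaw=.077
for h in (60,5): go(stand_pts(591.1,-154.8,yaw,h)[1],Rpeg(yaw))
```

```text
units [-1.030e-01 -1.000e-03  3.508e+00] deg [-0.04 -0.2  -0.42] rows 3.4
units [-0.108 -0.     4.883] deg [-0.04 -0.2  -0.42] rows 4.7
```

```bash
python3 -m creep '-0.1 0 0.9 0 -0.2 -0.4 0.4;-0.1 0 1.8 0 -0.2 -0.4 0.4;-0.1 0 2.7 0 -0.2 -0.4 0.4;-0.1 0 3.5 0 -0.2 -0.4 0.4;-0.1 0 3.5 0 -0.2 -0.4 0.4;-0.1 0 3.5 0 -0.2 -0.4 0.4'
python3 - <<'E'
from h import *
yaw=.077
pic('wrist','w2')
for h in (60,5): go(stand_pts(591.1,-154.8,yaw,h)[1],Rpeg(yaw))
E
```

```text
clock: 3.85
eef_pos: [582.1, -169.7, 143.3]
tool_rot: [-2.728, 0.028, -1.479]
force: [0.6, 0.0, 0.0]
width: 50.9
units [-0.323  0.688  0.575] deg [3.39 1.84 0.09] rows 0.9
units [-0.278  0.606  1.947] deg [3.39 1.84 0.09] rows 2.0
```

View pics/w2.png

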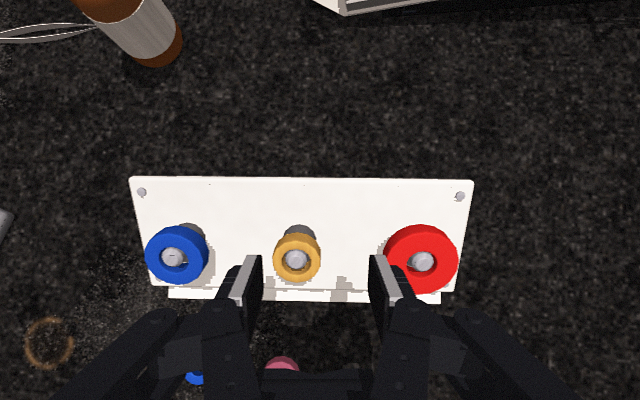

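```bash
python3 -m creep '0 0 0 0 0 0 0.4;0 0 0 0 0 0 0.4'
python3 - <<'E'
from h import *
s=ctrl.read_state();print(s['qpos'],s['qd'])
yaw=.077
for h in (60,5): go(stand_pts(591.1,-154.8,yaw,h)[1],Rpeg(yaw))
E
```

```text
clock: 4.07
eef_pos: [580.4, -169.4, 145.5]
tool_rot: [-2.727, 0.027, -1.479]
force: [0.4, 0.2, -0.4]
width: 51.1
[ 0.33630848  0.57579898  0.02069761  2.089262   -1.09920434  0.23339083
 -0.08434084] [-0.00161294 -0.01321744  0.00280392 -0.00097856 -0.00164634 -0.0003233
 -0.0008101 ]
units [-0.326  0.695  0.635] deg [3.25 1.75 0.08] rows 1.0
units [-0.284  0.617  2.007] deg [3.25 1.75 0.08] rows 2.0
```

Run:
```python
from h import *
yaw=.077
c=stand_pts(591.1,-154.8,yaw,23)[1]
for t in (6,0):
  Rt=Rpeg(yaw,t); go(c+Rt[:,2]*(16)+np.array([-10,0,80]),Rt)
```

```text
units [-0.363  0.188  0.009] deg [-17.75   1.71   0.4 ] rows 2.5
units [-0.364  0.227 -0.006] deg [-23.74   1.69   0.49] rows 3.3
```

```bash
python3 -m creep '-0.36 0.2 0 -17.8 1.7 0.4 0.4;-0.36 0.2 0 -17.8 1.7 0.4 0.4;-0.36 0.2 0 -17.8 1.7 0.4 0.4;-0.36 0.2 0 -17.8 1.7 0.4 0.4;-0.36 0.2 0 -17.8 1.7 0.4 0.4'
python3 - <<'E'
from h import *
s=ctrl.read_state();print(s['qpos'])
yaw=.077
c=stand_pts(591.1,-154.8,yaw,23)[1]
for t in (6,):
  Rt=Rpeg(yaw,t); go(c+Rt[:,2]*(16)+np.array([-10,0,80]),Rt); go(c+Rt[:,2]*(16),Rt)
E
```

```text
clock: 4.48
eef_pos: [575.4, -153.0, 143.3]
tool_rot: [-3.036, -0.002, -1.487]
force: [0.8, -0.4, -0.8]
width: 51.2
[-0.13295654  0.69145381  0.58000353  1.86863758 -0.66568193  0.67499944
 -0.64101773]
units [0.055 0.083 0.01 ] deg [-0.05 -0.07  0.42] rows 0.1
units [0.072 0.047 2.026] deg [-0.05 -0.07  0.42] rows 1.9
```

Run:
```python
from h import *
yaw=.077
c=stand_pts(591.1,-154.8,yaw,23)[1]
Rt=Rpeg(yaw,13); go(c-Rt[:,2]*45,Rt); go(c+Rt[:,2]*17,Rt)
```

```text
units [0.073 0.182 0.509] deg [ 6.95 -0.05  0.42] rows 1.0
units [ 0.072 -0.005  2.047] deg [ 6.95 -0.05  0.42] rows 2.0
```

```bash
python3 -m creep '0.07 0.18 0.51 7 0 0.4 0.4;0.07 0.18 0.51 7 0 0.4 0.4;0.07 0.18 0.51 7 0 0.4 0.4'
python3 - <<'E'
from h import *
s=ctrl.read_state();print(s['qpos'])
d=pic('wrist','w3');T=wristT(d,s)
yaw=.077
c=stand_pts(591.1,-154.8,yaw,23)
print(proj(d,T,c))
Rt=Rpeg(yaw,13); go(c[1]-Rt[:,2]*45,Rt); go(c[1]+Rt[:,2]*17,Rt)
E
```

```text
clock: 4.73
eef_pos: [562.9, -159.1, 120.6]
tool_rot: [-2.918, 0.004, -1.504]
force: [-0.6, -0.2, 0.2]
width: 51.2
[ 0.01226251  0.65018758  0.3957654   2.01350487 -0.84182324  0.4364229
 -0.43820836]
[[173.88927006 220.06788561]
 [310.3960015  218.7680407 ]
 [447.53322492 217.46219212]]
units [-0.064 -0.141  0.012] deg [ 0.09  0.08 -0.6 ] rows 0.1
units [-0.062 -0.143  1.562] deg [ 0.09  0.08 -0.6 ] rows 1.5
```

View pics/w3.png

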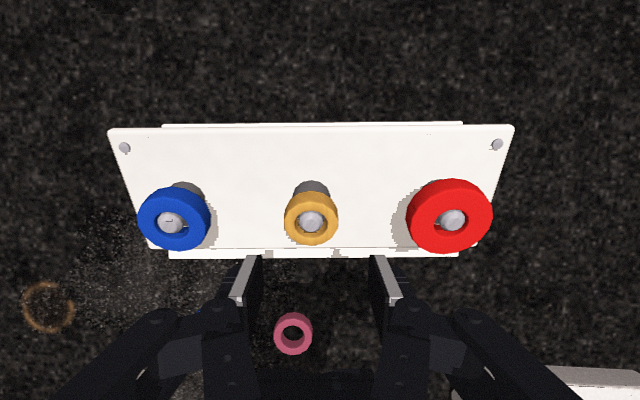

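```bash
python3 -m creep '-0.06 -0.14 0.4 0 0 -0.6 0.4;-0.06 -0.14 0.8 0 0 -0.6 0.4;-0.06 -0.14 1.2 0 0 -0.6 0.4;-0.06 -0.14 1.52 0 0 -0.6 0.4;-0.06 -0.14 1.52 0 0 -0.6 0.4;-0.06 -0.14 1.52 0 0 -0.6 0.4'
python3 - <<'E'
from h import *
s=ctrl.read_state();print(s['qpos'])
pic('wrist','w4')
yaw=.077
c=stand_pts(591.1,-154.8,yaw,23)
Rt=Rpeg(yaw,13); go(c[1]+Rt[:,2]*17,Rt)
E
```

```text
clock: 5.28
eef_pos: [586.9, -155.2, 63.6]
tool_rot: [-2.915, -0.001, -1.49]
force: [-0.0, 0.1, -0.1]
width: 51.1
[ 0.07375218  0.75355734  0.27835035  1.98497886 -0.92853478  0.33094726
 -0.35883865]
units [-0.008  0.075  0.04 ] deg [-0.01 -0.03  0.22] rows 0.1
```

View pics/w4.png

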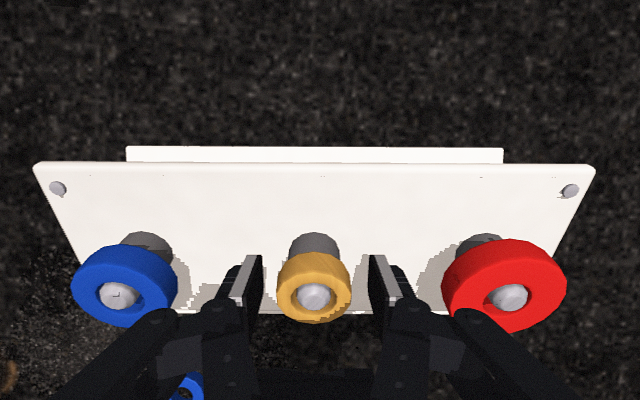

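```bash
python3 -m creep '0 0.05 0.03 0 0 0 0.6;0 0.05 0.03 0 0 0 1;0 0.05 0.03 0 0 0 1;0 0.05 0.03 0 0 0 1;0 0.05 0.03 0 0 0 1;0 0.05 0.03 0 0 0 1'
python3 - <<'E'
from h import *
s=ctrl.read_state();print(s['eef_pos'],s['force'],s['torque'],s['width'])
pic('wrist','w5')
E
```

```text
clock: 5.83
eef_pos: [585.0, -155.3, 62.7]
tool_rot: [-2.915, -0.002, -1.49]
force: [-2.8, -0.1, 6.0]
width: 31.2
[ 584.98261325 -155.26520298   62.74033504] [-2.80044083 -0.06217276  5.96818233] [0.02427226 0.49641396 0.05688404] 31.182882327506075
```

View pics/w5.png

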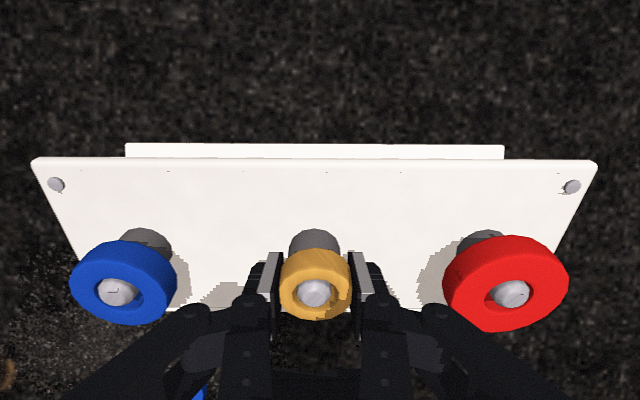

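```bash
python3 -m creep '0 0.04 -0.17 0 0 0 1;0 0.08 -0.34 0 0 0 1;0 0.13 -0.51 0 0 0 1;0 0.17 -0.68 0 0 0 1;0 0.25 -1 0 0 0 1;0 0.25 -1 0 0 0 1'
python3 - <<'E'
from h import *
s=ctrl.read_state();print(s['eef_pos'],s['force'],s['torque'],s['width'])
pic('wrist','w6')
E
```

```text
clock: 6.38
eef_pos: [565.8, -157.0, 100.5]
tool_rot: [-2.914, -0.002, -1.49]
force: [0.6, -0.1, -1.1]
width: 31.2
[ 565.79101382 -156.9817695   100.51689395] [ 0.61246129 -0.1421525  -1.08173483] [-0.04728513  0.29407462 -0.04276902] 31.2174744694159
```

View pics/w6.png

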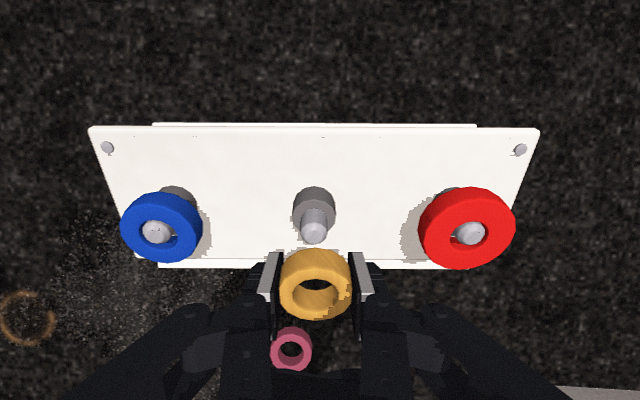

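```bash
cat >> h.py <<'E'
RING=np.array([0,.6,-16.4])
def place(P,yaw=.077,tilt=-14,ring=RING):
    Rt=Rpeg(yaw,tilt); go(np.asarray(P)-Rt@ring,Rt)
E
python3 - <<'E'
from h import *
go([560,-150,175],Rpeg(.077,6))
place([550,187,165])
E
```

```text
units [-0.177 -0.285 -1.864] deg [-7.04 -0.08  0.24] rows 1.8
units [-8.597 -0.479 -1.167] deg [-27.04  -0.12   0.22] rows 8.3
```

```bash
python3 -m creep '-0.2 -0.2 -0.9 -3 0 0 1;-0.2 -0.3 -1.86 -7 0 0 1;-1.2 -0.3 -1.86 -10 0 0 1;-2.2 -0.3 -1.8 -13 0 0 1;-3.2 -0.4 -1.7 -16 0 0 1;-4.2 -0.4 -1.6 -19 0 0 1;-5.2 -0.4 -1.5 -22 0 0 1;-6.2 -0.4 -1.4 -25 0 0 1;-7.2 -0.5 -1.3 -27 0 0 1;-8 -0.5 -1.2 -27 0 0 1'
python3 - <<'E'
from h import *
place([550,187,165])
E
```

```text
clock: 7.27
eef_pos: [549.8, 167.9, 147.9]
tool_rot: [2.896, -0.0, -1.486]
force: [0.8, 0.6, -0.1]
width: 31.5
units [-0.477  0.044 -0.016] deg [ 0.1  -0.12  0.46] rows 0.5
```

```bash
python3 -m creep '-0.48 0 0 0 0 0.4 1;-0.48 0 0 0 0 0.4 1;-0.48 0 0 0 0 0.4 1;-0.48 0 0 0 0 0.4 1'
python3 - <<'E'
from h import *
s=ctrl.read_state();d=pic('wrist','w7');T=wristT(d,s);print(s['qpos'],s['eef_pos'])
print(proj(d,T,[[550,187,90],[550,187,40],[550,187,165]]))
pic('scene','s7')
E
```

```text
clock: 7.6
eef_pos: [547.4, 181.4, 149.2]
tool_rot: [2.896, -0.004, -1.497]
force: [1.2, -0.9, -0.2]
width: 31.4
[-0.71495566  0.85344347  0.70481095  1.58560677 -0.56783528  1.18348203
 -1.32640194] [547.41713073 181.41078239 149.2191847 ]
[[305.0559937  199.30729235]
 [306.50399781 165.57764361]
 [301.30548911 286.67113437]]
```

View pics/w7.png

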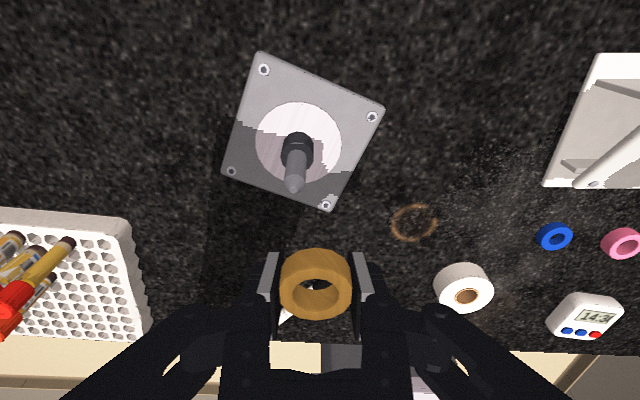

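View pics/s7.png

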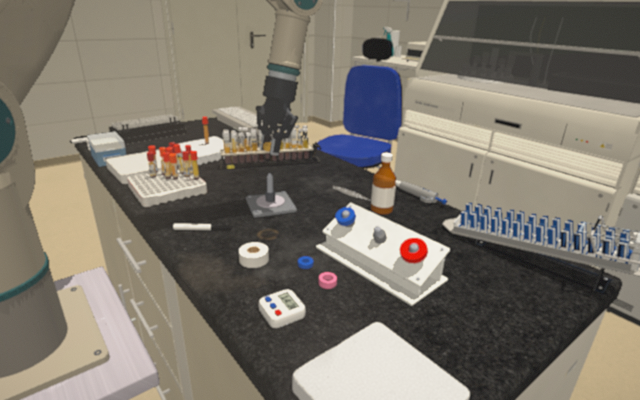

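Run:
```python
from h import *
s=ctrl.read_state();d=ctrl.get_image('wrist');T=wristT(d,s);print(s['eef_pos'],s['tool_rot'])
im=d['img'][90:340,210:390,::-1];cv2.imwrite('pics/c8.png',cv2.resize(im,None,fx=3.3,fy=2.4*1,interpolation=cv2.INTER_CUBIC) if 0 else cv2.resize(im,None,fx=2.4,fy=2.4,interpolation=cv2.INTER_CUBIC))
np.savez('w8.npz',T=T)
for u,z in (((293,189),90),((297,140),14)): print(onz(d,T,u,z))
ct=ctrl.cut_out('wrist','spindle_tip')
print([(b['score'],b['rect']) for b in ct])
```

```text
[547.67878915 180.71537273 149.52674018] [ 2.89664638 -0.00377322 -1.49869618]
[557.2266089  194.36559301  90.        ]
[560.40248431 195.29355025  14.        ]
[(0.89, [222.1, 54.2, 385.7, 216.1])]
```

View pics/c8.png

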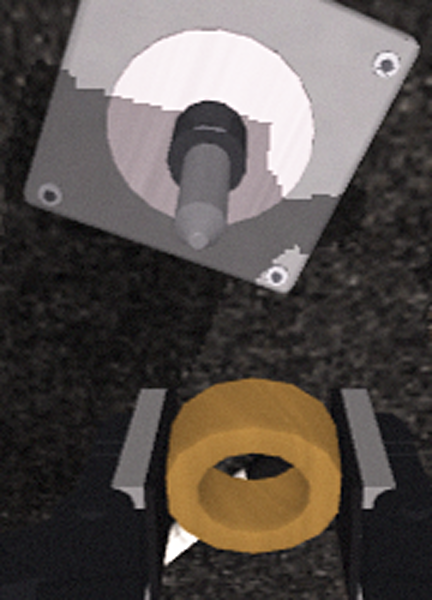

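Run:
```python
from h import *
dt=ctrl.get_image('top');ds=ctrl.get_image('scene');d=ctrl.get_image('wrist')
print('top',onz(dt,dt['T'],(237.6,203),16),'scene',onz(ds,ds['T'],(270,200.9),16),onz(ds,ds['T'],(269.6,174),90))
tc=d['tool_from_camera']; nt=np.array([0,.242,-.97])
m=masks(d['img']);o=blob(m['brass'],np.array([316,284]),30);print('obs',o)
from scipy.optimize import least_squares
for n in (nt,np.array([0,.3,-.95]),np.array([0,.18,-.98])): print(ringhull(d,tc,RING,n,17))
f=lambda p:np.r_[ringhull(d,tc,p,nt,17)[0]-o[0],(ringhull(d,tc,p,nt,17)[1]**.5-(o[1]+np.sqrt(o[1])*1.8)**.5)]
r=least_squares(f,RING,diff_step=1e-3);print(r.x,r.fun)
```

```text
top [555.66443634 192.73213537  16.        ] scene [552.9142429  191.42502093  16.        ] [553.3053104  190.27253293  90.        ]
obs (array([315.21749084, 283.99542125]), 4368.0)
(array([313.10017956, 286.20676787]), 4997.594873655122)
(array([313.10250437, 285.93947428]), 4883.611471552402)
(array([313.09743071, 286.50127324]), 5095.73309839773)
[ 0.94274602  4.06738627 -9.09563022] [ 3.62850756e-07  6.02709406e-07 -4.45399621e-07]
```

Run:
```python
from h import *
place([557,194.2,112],ring=np.array([1,-.5,-16.4]))
```

```text
units [-0.319 -0.465  1.254] deg [ 0.05 -0.1  -0.24] rows 1.3
```

```bash
python3 -m creep '-0.32 -0.46 0.6 0 0 -0.2 1;-0.32 -0.46 1.25 0 0 -0.2 1;-0.32 -0.46 1.25 0 0 -0.2 1;-0.32 -0.46 1.25 0 0 -0.2 1;-0.32 -0.46 1.25 0 0 -0.2 1'
python3 - <<'E'
from h import *
place([557,194.2,112],ring=np.array([1,-.5,-16.4]))
s=ctrl.read_state();d=ctrl.get_image('wrist');T=wristT(d,s);print(s['eef_pos'],s['tool_rot'])
print(proj(d,T,[[557,194.2,90],[557,194.2,81],[557,194.2,40]]))
im=d['img'][110:340,220:400,::-1];cv2.imwrite('pics/c9.png',cv2.resize(im,None,fx=2.5,fy=2.5,interpolation=cv2.INTER_CUBIC))
E
```

```text
clock: 8.37
eef_pos: [552.9, 194.8, 97.4]
tool_rot: [2.897, -0.003, -1.494]
force: [0.2, -0.7, -1.1]
width: 31.5
units [-0.002  0.002  0.03 ] deg [-0.01 -0.15 -0.02] rows 0.0
[552.87152256 194.81594435  97.35889373] [ 2.89746057e+00 -2.59519942e-03 -1.49358384e+00]
[[315.17213078 250.90324569]
 [315.12909482 239.77562723]
 [314.97316    199.45624854]]
```

View pics/c9.png

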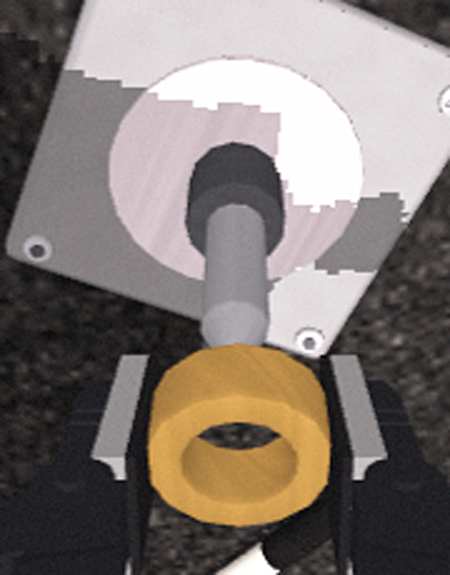

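Run:
```python
from h import *
s=ctrl.read_state();d=ctrl.get_image('wrist');T=wristT(d,s)
for u,z in (((314.2,178),16),((314.4,233.5),81)): print(onz(d,T,u,z))
m=masks(d['img']);o=blob(m['brass'],np.array([316,284]),30)
print(o,ringhull(d,d['tool_from_camera'],np.array([1,-.5,-16.4]),np.array([0,.242,-.97]),17))
t=np.linspace(0,2*np.pi,48)
def circ(c,r): return np.c_[c[0]+r*np.cos(t),c[1]+r*np.sin(t),0*t+c[2]]
im=d['img'].copy()
for c,r,col in (((557,194.2,16),36,(0,255,0)),((557,194.2,40),13,(0,255,255)),((557,194.2,81),7.5,(255,0,255)),((557,194.2,112+7),10,(0,0,255)),((557,194.2,119),17,(0,0,255)),((557,194.2,105),17,(0,0,255))):
    for u in proj(d,T,circ(c,r)): 
        a,b=np.round(u).astype(int); im[b,a]=col
cv2.imwrite('pics/c10.png',cv2.resize(im[110:340,220:400,::-1],None,fx=2.6,fy=2.6,interpolation=cv2.INTER_NEAREST))
```

```text
[560.08131077 195.00476278  16.        ]
[561.27558048 194.96758995  81.        ]
(array([315.20793274, 284.08471892]), 4420.5) (array([315.35579475, 284.05863762]), 5023.982795259915)
```

View pics/c10.png

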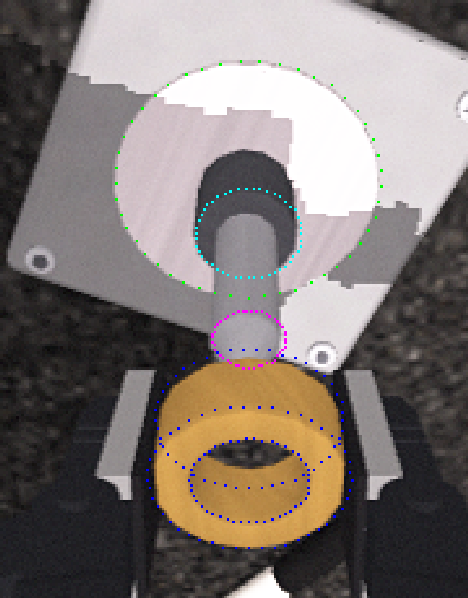

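```bash
python3 -m creep '0 -0.06 0.24 0 0 0 1;0 -0.12 0.48 0 0 0 1;0 -0.18 0.73 0 0 0 1;0 -0.24 0.97 0 0 0 1;0 -0.3 1.22 0 0 0 1;0 -0.33 1.34 0 0 0 1;0 -0.33 1.34 0 0 0 1;0 -0.33 1.34 0 0 0 1'
python3 - <<'E'
from h import *
place([557,194.2,47],ring=np.array([1,-.5,-16.4]));pic('wrist','w11')
E
```

```text
clock: 9.13
eef_pos: [551.7, 195.3, 40.6]
tool_rot: [2.895, -0.002, -1.493]
force: [-0.5, 0.4, -0.5]
width: 31.2
units [ 0.011 -0.074  0.223] deg [ 0.1  -0.14  0.02] rows 0.2
```

View pics/w11.png

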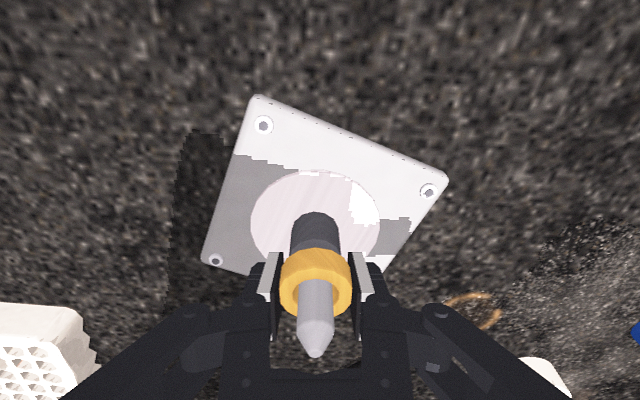

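```bash
python3 -m creep '0 -0.03 0.08 0 0 0 1;0 -0.04 0.14 0 0 0 1;0 -0.06 0.2 0 0 0 1;0 -0.06 0.2 0 0 0 1'; python3 -m creep '0 0 0.02 0 0 0 1;0 -0.01 0.04 0 0 0 1;0 -0.01 0.04 0 0 0 1'
```

```text
clock: 9.52
eef_pos: [552.4, 195.6, 32.5]
tool_rot: [2.896, -0.002, -1.493]
force: [-0.2, 1.0, -0.8]
width: 31.3
clock: 9.77
eef_pos: [552.4, 195.6, 32.4]
tool_rot: [2.896, -0.001, -1.493]
force: [-1.2, -1.0, 8.6]
width: 31.1
```

```bash
python3 -m creep '0 0.01 -0.03 0 0 0 1;0 0.01 -0.03 0 0 0 0.8;0 0.01 -0.03 0 0 0 0.5;0 0.01 -0.03 0 0 0 0.35;0 0.01 -0.03 0 0 0 0.35;0 0.01 -0.03 0 0 0 0.35;0 0.01 -0.03 0 0 0 0.35'
python3 - <<'E'
from h import *
pic('wrist','w12')
E
```

```text
clock: 10.35
eef_pos: [552.2, 195.5, 32.2]
tool_rot: [2.896, -0.002, -1.493]
force: [-0.0, 0.1, -0.2]
width: 55.7
```

View pics/w12.png

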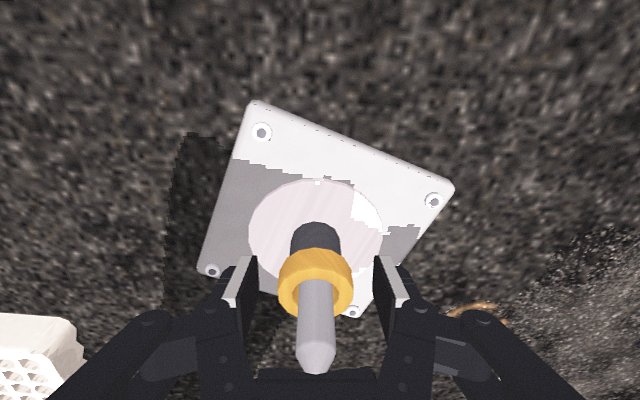

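```bash
python3 -m creep '0 0.18 -0.75 0 0 0 0.35;0 0.4 -1.6 0 0 0 0.35;0 0.6 -2.5 0 0 0 0.35;0 0.7 -2.9 0 0 0 0.35;0 0.7 -2.9 0 0 0 0.35'
python3 - <<'E'
from h import *
s=ctrl.read_state();d=pic('wrist','w13');T=wristT(d,s)
m=masks(d['img']);p=proj(d,T,[[557,194.2,47]])[0];o=blob(m['brass'],p,30);print(p,o,ringhull(d,T,np.array([557,194.2,47]),np.array([0,0,1.]),17),ringhull(d,T,np.array([557,194.2,50]),np.array([0,0,1.]),17))
c=stand_pts(591.1,-154.8,.077,23)[0];print(c)
Rt=Rpeg(.077,13); go(c-Rt[:,2]*60,Rt)
E
```

```text
clock: 10.82
eef_pos: [556.0, 195.7, 156.0]
tool_rot: [2.904, -0.001, -1.493]
force: [0.6, -0.6, -0.6]
width: 55.7
[316.00180889 169.1029582 ] (array([314.94251689, 169.63952823]), 1455.5) (array([316.00820552, 169.00150722]), 1691.4309270288795) (array([316.01875606, 170.69958271]), 1725.4987836640794)
[574.15040565 -70.85509774  78.493     ]
units [6.686 0.258 0.499] deg [26.82 -0.05  0.06] rows 6.4
```

View pics/w13.png

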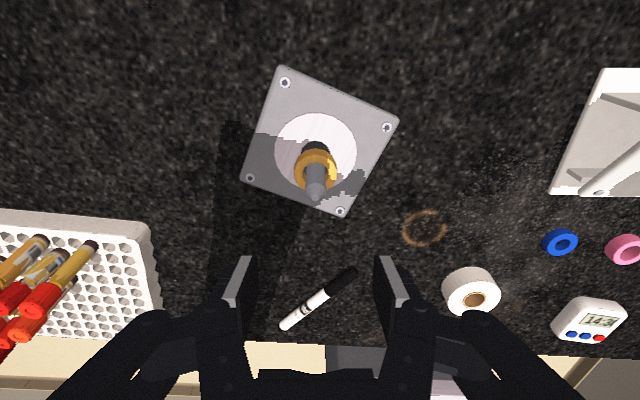

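```bash
python3 -m creep '1 0 0.05 4 0 0 0.25;2 0.05 0.1 8 0 0 0.25;3 0.1 0.15 12 0 0 0.25;4 0.15 0.2 16 0 0 0.25;5 0.2 0.3 20 0 0 0.25;5.8 0.23 0.4 24 0 0 0.25;6.4 0.25 0.46 26.8 0 0 0.25;6.69 0.26 0.5 26.8 0 0 0.25;6.69 0.26 0.5 26.8 0 0 0.25;6.69 0.26 0.5 26.8 0 0 0.25'
python3 - <<'E'
from h import *
ctrl.get_image('wrist')
s=ctrl.read_state();d=pic('wrist','w14');T=wristT(d,s);print(s['width'],s['qpos'])
c=stand_pts(591.1,-154.8,.077,23)[0];n=np.array([-.454*np.cos(.077),-.454*np.sin(.077),.891])
m=masks(d['img']);p=proj(d,T,[c])[0];print(p,blob(m['blue'],p,30),ringhull(d,T,c,n,21))
Rt=Rpeg(.077,13); go(c-Rt[:,2]*60,Rt); go(c+Rt[:,2]*16.4,Rt)
E
```

```text
clock: 11.7
eef_pos: [558.5, -72.3, 134.4]
tool_rot: [-2.921, -0.001, -1.494]
force: [0.5, 0.5, -0.0]
width: 64.3
63.9643981313614 [-0.21066016  0.61199975  0.46261128  2.06919779 -0.84309438  0.41792603
 -0.57947911]
[315.47329499 219.75703427] (array([315.57787925, 218.36326738]), 2956.5) (array([315.47856788, 219.25914377]), 3341.4378505011555)
units [ 0.044 -0.044 -0.052] deg [ 0.33 -0.    0.21] rows 0.1
units [ 0.044 -0.056  1.858] deg [ 0.33 -0.    0.21] rows 1.8
```

View pics/w14.png

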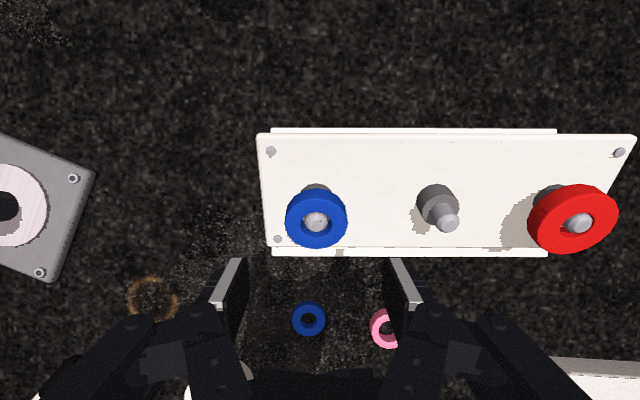

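```bash
python3 -m creep '0.04 -0.05 0.5 0.3 0 0.2 0.25;0.04 -0.05 1 0.3 0 0.2 0.25;0.04 -0.05 1.4 0.3 0 0.2 0.25;0.04 -0.05 1.7 0.3 0 0.2 0.25;0.04 -0.05 1.84 0.3 0 0.2 0.25;0.04 -0.05 1.84 0.3 0 0.2 0.25;0.04 -0.05 1.84 0.3 0 0.2 0.25'
python3 - <<'E'
from h import *
c=stand_pts(591.1,-154.8,.077,23)[0];Rt=Rpeg(.077,13);go(c+Rt[:,2]*16.4,Rt);print(ctrl.read_state()['force'])
E
```

```text
clock: 12.38
eef_pos: [577.6, -71.4, 63.8]
tool_rot: [-2.914, -0.001, -1.494]
force: [-0.1, 0.1, -0.0]
width: 64.2
units [-0.02  -0.001  0.032] deg [-0.01 -0.06 -0.02] rows 0.0
[-0.10777147  0.05069286 -0.03293492]
```

```bash
python3 -m creep '0 0 0 0 0 0 0.5;0 0 0 0 0 0 1;0 0 0 0 0 0 1;0 0 0 0 0 0 1;0 0 0 0 0 0 1;0 0 0 0 0 0 1'
python3 - <<'E'
from h import *
ctrl.get_image('wrist')
s=ctrl.read_state();c=stand_pts(591.1,-154.8,.077,23)[0];Rm=R.from_euler('xyz',s['tool_rot']).as_matrix();print('ring in tool',Rm.T@(c-s['eef_pos']),s['width'],s['force'])
pic('wrist','w15')
E
```

```text
clock: 12.88
eef_pos: [577.7, -72.0, 65.1]
tool_rot: [-2.912, -0.0, -1.496]
force: [-2.4, 0.9, 6.5]
width: 40.2
ring in tool [ -1.3670373    0.35295624 -13.80365696] 40.05135362175233 [-2.32897144  0.55113975  6.36150315]
```

View pics/w15.png

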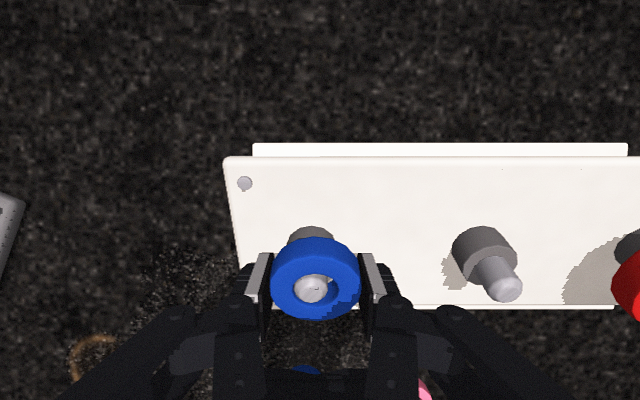

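```bash
python3 -m creep '0 0.04 -0.17 0 0 0 1;0 0.08 -0.34 0 0 0 1;0 0.13 -0.51 0 0 0 1;0 0.17 -0.68 0 0 0 1;0 0.25 -1 0 0 0 1;0 0.3 -1.6 0 0 0 1;0 0.3 -2 0 0 0 1;0 0.3 -2 0 0 0 1'
python3 - <<'E'
from h import *
s=ctrl.read_state();d=pic('wrist','w16')
m=masks(d['img']);print(s['width'],s['force'],blob(m['blue'],np.array([315,284]),30))
nt=np.array([0,.242,-.97])
for z in (-14,-16.4): print(z,ringhull(d,d['tool_from_camera'],np.array([0,0,z]),nt,21))
place([557,194.2,135],ring=np.array([0.5,-.5,-15.]))
E
```

```text
clock: 13.65
eef_pos: [548.0, -75.6, 142.2]
tool_rot: [-2.91, -0.003, -1.497]
force: [0.8, 0.8, -0.9]
width: 40.3
40.256974539101485 [ 0.83953982  0.82177451 -0.92895087] (array([314.9192191, 279.2462472]), 6317.5)
-14 (array([313.19783951, 281.00970432]), 6912.993407946313)
-16.4 (array([313.16597109, 283.89649034]), 7122.49989759922)
units [-6.709 -0.489  0.623] deg [-27.2   -0.12  -0.16] rows 6.5
```

View pics/w16.png

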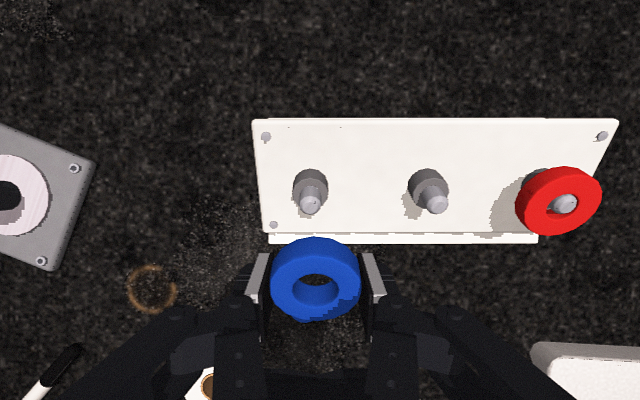

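```bash
python3 -m creep '-1 -0.1 0 -5 0 0 1;-2 -0.2 0 -10 0 0 1;-3 -0.3 0.1 -15 0 0 1;-4 -0.4 0.2 -20 0 0 1;-5 -0.45 0.3 -25 0 0 1;-6 -0.48 0.45 -27.2 0 0 1;-6.5 -0.5 0.55 -27.2 0 0 1;-6.7 -0.5 0.6 -27.2 0 0 1;-6.7 -0.5 0.6 -27.2 0 0 1;-6.7 -0.5 0.6 -27.2 0 0 1'
python3 - <<'E'
from h import *
place([557,194.2,112],ring=np.array([0.8,-.8,-14]))
E
```

```text
clock: 14.53
eef_pos: [552.2, 192.7, 119.6]
tool_rot: [2.894, -0.003, -1.497]
force: [-0.0, -0.8, -0.9]
width: 40.4
units [-0.05  -0.146  0.503] deg [ 0.2  -0.11 -0.23] rows 0.5
```

```bash
python3 -m creep '-0.05 -0.15 0.3 0.2 0 -0.2 1;-0.05 -0.15 0.5 0.2 0 -0.2 1;-0.05 -0.15 0.5 0.2 0 -0.2 1;-0.05 -0.15 0.5 0.2 0 -0.2 1'
python3 - <<'E'
from h import *
s=ctrl.read_state();d=ctrl.get_image('wrist');T=wristT(d,s);Rm=R.from_euler('xyz',s['tool_rot']).as_matrix()
m=masks(d['img']);print(s['eef_pos'],s['force'],blob(m['blue'],np.array([315,280]),30))
C=Rm@np.array([.8,-.8,-14])+s['eef_pos'];print('ring',C, ringhull(d,T,C,np.array([0,0,1.]),21))
t=np.linspace(0,2*np.pi,48)
def circ(c,r): return np.c_[c[0]+r*np.cos(t),c[1]+r*np.sin(t),0*t+c[2]]
im=d['img'].copy();S=(557,194.2)
for c,r,col in (((*S,16),36,(0,255,0)),((*S,54),17,(0,255,255)),((*S,81),7.5,(255,0,255)),(C+[0,0,7],10,(255,0,0)),(C+[0,0,7],21,(255,0,0)),(C-[0,0,7],21,(255,0,0))):
    for u in proj(d,T,circ(c,r)): 
        a,b=np.round(u).astype(int); im[b,a]=col
cv2.imwrite('pics/c17.png',cv2.resize(im[110:340,220:400,::-1],None,fx=2.6,fy=2.6,interpolation=cv2.INTER_NEAREST))
E
```

```text
clock: 14.87
eef_pos: [552.8, 195.3, 98.5]
tool_rot: [2.896, -0.001, -1.495]
force: [0.1, -0.3, -0.2]
width: 40.3
[552.77232773 195.30815336  98.5184695 ] [ 0.06314079 -0.31892229 -0.20939082] (array([315.06352226, 278.67628485]), 6307.5)
ring [556.99609923 194.83727618 111.9057033 ] (array([314.90912432, 279.88224443]), 6962.564883702202)
```

View pics/c17.png

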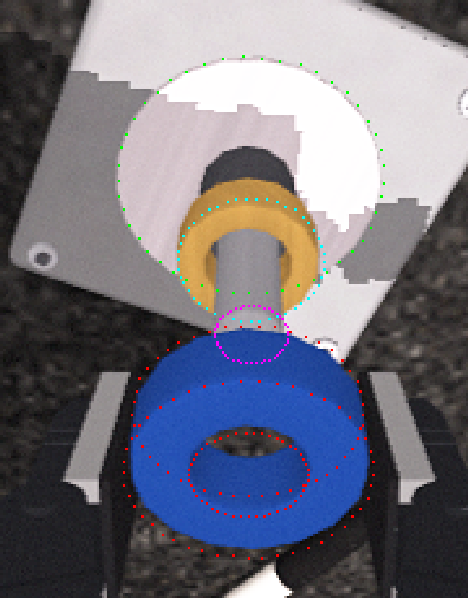

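```bash
python3 -m creep '0.01 -0.04 0.24 0 0 0 1;0.01 -0.1 0.48 0 0 0 1;0.01 -0.16 0.73 0 0 0 1;0.01 -0.22 0.95 0 0 0 1;0.01 -0.25 1.07 0 0 0 1;0.01 -0.25 1.07 0 0 0 1;0.01 -0.25 1.07 0 0 0 1'
python3 - <<'E'
from h import *
place([557,194.2,61],ring=np.array([0.8,-.8,-14]));pic('wrist','w18')
E
```

```text
clock: 15.5
eef_pos: [552.6, 195.9, 54.7]
tool_rot: [2.897, -0.001, -1.493]
force: [-0.8, 0.3, -1.2]
width: 39.8
units [ 0.03  -0.044  0.172] deg [-0.   -0.05  0.04] rows 0.2
```

View pics/w18.png

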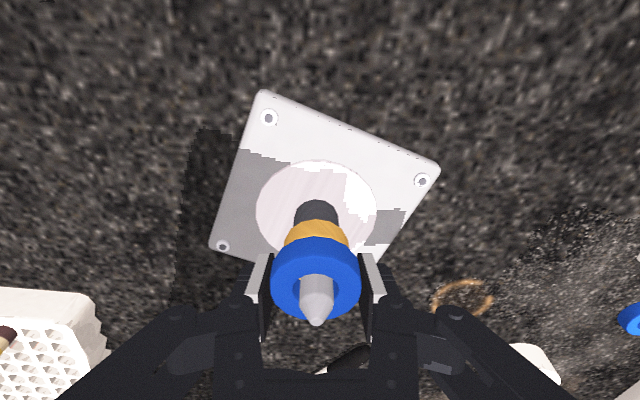

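Threaded without force. Lower onto the brass ring.

```bash
python3 -m creep '0.02 -0.02 0.08 0 0 0 1;0.02 -0.03 0.13 0 0 0 1;0.02 -0.03 0.13 0 0 0 1;0.02 -0.03 0.13 0 0 0 1'; python3 -m creep '0 -0.01 0.03 0 0 0 1;0 -0.01 0.06 0 0 0 1;0 -0.01 0.06 0 0 0 1'
```

```text
clock: 15.88
eef_pos: [552.8, 195.3, 49.9]
tool_rot: [2.898, -0.0, -1.493]
force: [-0.3, -0.3, -0.9]
width: 39.4
clock: 16.13
eef_pos: [553.1, 195.3, 48.8]
tool_rot: [2.899, 0.001, -1.493]
force: [-0.9, -0.1, 7.6]
width: 40.2
```

```bash
python3 -m creep '0 0 -0.02 0 0 0 1;0 0 -0.02 0 0 0 0.6;0 0 -0.02 0 0 0 0.3;0 0 -0.02 0 0 0 0.25;0 0 -0.02 0 0 0 0.25;0 0 -0.02 0 0 0 0.25'
python3 - <<'E'
from h import *
pic('wrist','w19');print(ctrl.read_state()['force'])
E
```

```text
clock: 16.63
eef_pos: [552.6, 195.2, 47.9]
tool_rot: [2.898, -0.0, -1.493]
force: [-0.4, -0.2, 0.6]
width: 64.2
[ 0.35276054 -0.65793527 -0.44335822]
```

View pics/w19.png

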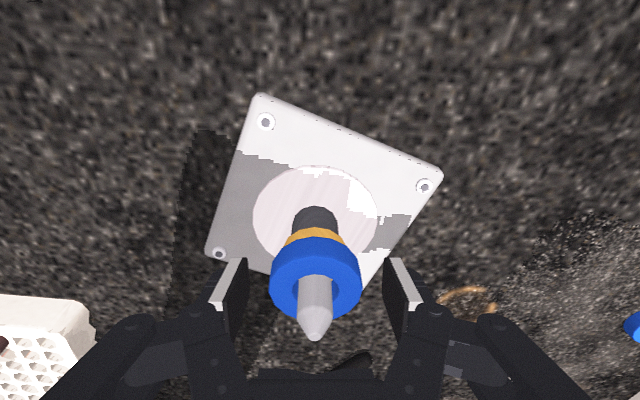

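Released and seated. Up, then check from above.

```bash
python3 -m creep '0 0.18 -0.75 0 0 0 0.25;0 0.4 -1.6 0 0 0 0.25;0 0.55 -2.3 0 0 0 0.25;0 0.6 -2.5 0 0 0 0.2;0 0.6 -2.5 0 0 0 0.2'
python3 - <<'E'
from h import *
ctrl.get_image('wrist')
s=ctrl.read_state();d=pic('wrist','w20');T=wristT(d,s)
m=masks(d['img']);p=proj(d,T,[[557,194.2,61]])[0];o=blob(m['blue'],p,30);print(o,ringhull(d,T,np.array([557,194.2,61]),np.array([0,0,1.]),21),ringhull(d,T,np.array([557,194.2,66]),np.array([0,0,1.]),21))
cv2.imwrite('pics/c20.png',cv2.resize(d['img'][60:260,220:420,::-1],None,fx=2.8,fy=2.8,interpolation=cv2.INTER_CUBIC))
c=stand_pts(591.1,-154.8,.077,23)[2];print(c)
Rt=Rpeg(.077,13); go(c-Rt[:,2]*65,Rt)
E
```

```text
clock: 17.1
eef_pos: [555.3, 195.4, 153.4]
tool_rot: [2.903, 0.001, -1.493]
force: [0.4, -0.9, -0.1]
width: 68.2
(array([315.3987132 , 176.92181712]), 2564.5) (array([316.15031777, 176.80056272]), 2843.2646883639973) (array([316.16433404, 180.02440531]), 2943.9619725621305)
[ 587.22747438 -240.35138169   78.493     ]
units [10.932  0.304  0.292] deg [2.701e+01 1.000e-02 7.000e-02] rows 10.5
```

View pics/c20.png

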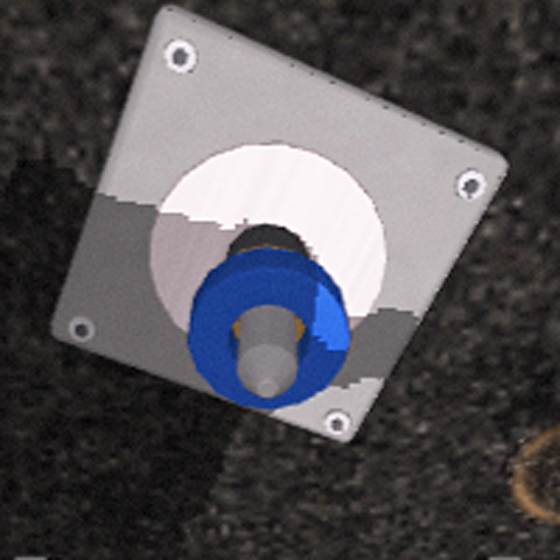

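```bash
python3 -m creep '1 0 0 4 0 0 0.18;2 0 0 8 0 0 0.18;3 0 0 12 0 0 0.18;4 0.1 0 15 0 0 0.18;5 0.1 0.05 18 0 0 0.18;6 0.1 0.1 21 0 0 0.18;7 0.2 0.1 24 0 0 0.18;8 0.2 0.15 27 0 0 0.18;9 0.25 0.2 27 0 0 0.18;10 0.3 0.25 27 0 0 0.18'
python3 -m creep '0.5 0 0.02 0 0 0 0.18;0.93 0 0.04 0 0 0 0.18;0.93 0 0.04 0 0 0 0.18;0.93 0 0.04 0 0 0 0.18;0.93 0 0.04 0 0 0 0.18'
python3 - <<'E'
from h import *
ctrl.get_image('wrist')
s=ctrl.read_state();d=pic('wrist','w21');T=wristT(d,s);print(s['width'],s['qpos'])
c=stand_pts(591.1,-154.8,.077,23)[2];n=np.array([-.454*np.cos(.077),-.454*np.sin(.077),.891])
m=masks(d['img']);p=proj(d,T,[c])[0];print(p,blob(m['red'],p,30),ringhull(d,T,c,n,25))
Rt=Rpeg(.077,13); go(c-Rt[:,2]*65,Rt); go(c+Rt[:,2]*15,Rt)
E
```

```text
clock: 18.03
eef_pos: [568.4, -205.6, 142.4]
tool_rot: [-2.917, 0.002, -1.494]
force: [0.8, -0.5, 0.3]
width: 70.0
clock: 18.45
eef_pos: [573.3, -239.2, 141.2]
tool_rot: [-2.916, 0.003, -1.491]
force: [-0.1, 0.2, 1.7]
width: 70.2
69.73071148945142 [ 0.09158548  0.67793569  0.49996331  1.89331181 -0.827772    0.59174597
 -0.33590894]
[317.72817918 221.16194039] (array([317.81597767, 219.91056166]), 3822.0) (array([317.7559715 , 220.29839745]), 4265.808464317583)
units [ 0.059  0.037 -0.005] deg [0.03 0.14 0.19] rows 0.1
units [0.064 0.036 1.995] deg [0.03 0.14 0.19] rows 1.9
```

View pics/w21.png

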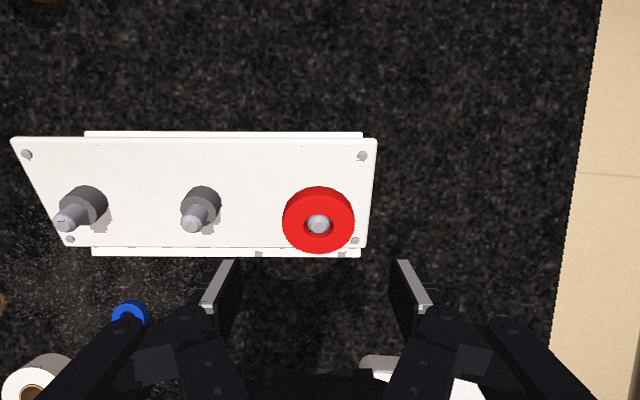

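```bash
python3 -m creep '0.05 0.03 0.5 0 0.1 0.2 0.18;0.05 0.03 1 0 0.1 0.2 0.18;0.05 0.03 1.5 0 0.1 0.2 0.18;0.05 0.03 1.8 0 0.1 0.2 0.18;0.05 0.03 1.99 0 0.1 0.2 0.18;0.05 0.03 1.99 0 0.1 0.2 0.18;0.05 0.03 1.99 0 0.1 0.2 0.18'
python3 - <<'E'
from h import *
c=stand_pts(591.1,-154.8,.077,23)[2];Rt=Rpeg(.077,13);go(c+Rt[:,2]*15,Rt);print(ctrl.read_state()['force'])
E
python3 -m creep '0 0 0 0 0 0 0.4;0 0 0 0 0 0 1;0 0 0 0 0 0 1;0 0 0 0 0 0 1;0 0 0 0 0 0 1;0 0 0 0 0 0 1'
python3 - <<'E'
from h import *
ctrl.get_image('wrist')
s=ctrl.read_state();c=stand_pts(591.1,-154.8,.077,23)[2];Rm=R.from_euler('xyz',s['tool_rot']).as_matrix();print('ring in tool',Rm.T@(c-s['eef_pos']),s['width'],s['force'])
pic('wrist','w22')
E
```

```text
clock: 19.13
eef_pos: [591.0, -242.1, 65.1]
tool_rot: [-2.914, -0.001, -1.496]
force: [0.2, -1.0, 0.3]
width: 70.3
units [-0.05   0.012  0.029] deg [-0.04 -0.1  -0.12] rows 0.1
[ 0.20338156 -0.97709715  0.26192747]
clock: 19.63
eef_pos: [591.0, -241.9, 66.5]
tool_rot: [-2.913, -0.0, -1.496]
force: [-4.2, 1.3, 7.0]
width: 47.9
ring in tool [ -1.80162075   0.86475057 -12.47182   ] 48.32643425615975 [-2.48944974  1.6476245   6.42268958]
```

View pics/w22.png

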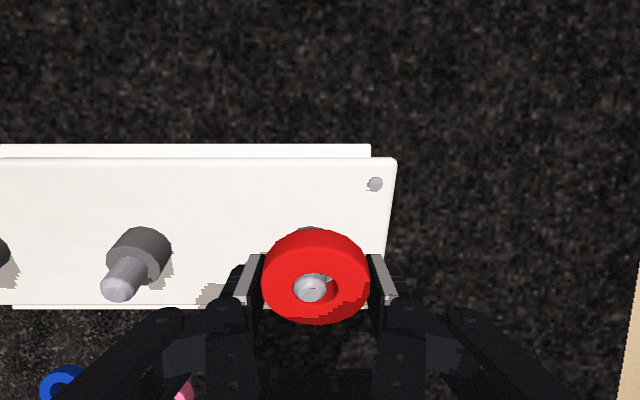

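```bash
python3 -m creep '0 0.04 -0.17 0 0 0 1;0 0.08 -0.34 0 0 0 1;0 0.13 -0.51 0 0 0 1;0 0.17 -0.68 0 0 0 1;0 0.25 -1 0 0 0 1;0 0.3 -1.6 0 0 0 1;0 0.3 -2.1 0 0 0 1;0 0.3 -2.1 0 0 0 1'
python3 - <<'E'
from h import *
s=ctrl.read_state();d=pic('wrist','w23')
m=masks(d['img']);print(s['width'],s['force'],blob(m['red'],np.array([315,276]),30))
nt=np.array([0,.242,-.97])
for z in (-12.5,-15): print(z,ringhull(d,d['tool_from_camera'],np.array([0,0,z]),nt,25))
place([557,194.2,140],ring=np.array([0.8,-.8,-12.5]))
E
```

```text
clock: 20.4
eef_pos: [560.7, -246.8, 148.6]
tool_rot: [-2.909, -0.005, -1.499]
force: [-0.3, -1.1, -1.2]
width: 48.0
47.974801931925626 [-0.25270025 -1.12897587 -1.20665314] (array([315.16530491, 276.97254786]), 8445.0)
-12.5 (array([313.20903371, 278.3988402 ]), 9178.6479300207)
-15 (array([313.17518483, 281.32577724]), 9460.942420852138)
units [-11.001  -0.499   0.556] deg [-27.25  -0.22  -0.23] rows 10.6
```

View pics/w23.png

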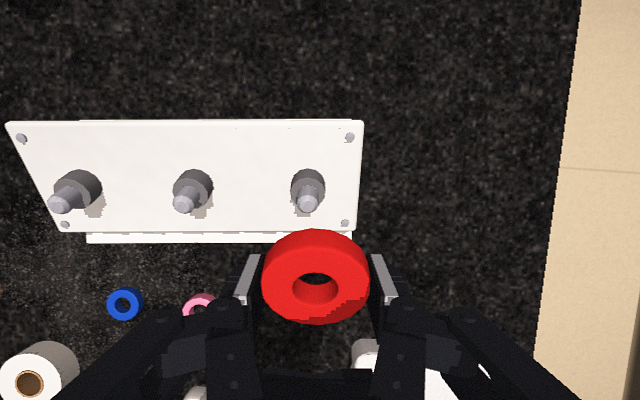

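```bash
python3 -m creep '-1 -0.1 0 -4 0 0 1;-2 -0.1 0 -8 0 0 1;-3 -0.2 0 -12 0 0 1;-4 -0.2 0.05 -15 0 0 1;-5 -0.3 0.1 -18 0 0 1;-6 -0.3 0.15 -21 0 0 1;-7 -0.4 0.2 -24 0 0 1;-8 -0.4 0.25 -27 0 0 1;-9 -0.45 0.35 -27.2 -0.2 -0.2 1;-10 -0.5 0.5 -27.2 -0.2 -0.2 1'
python3 -m creep '-0.5 0 0.03 0 0 0 1;-0.9 0 0.05 0 0 0 1;-1 0 0.05 0 0 0 1;-1 0 0.05 0 0 0 1;-1 0 0.05 0 0 0 1'
python3 - <<'E'
from h import *
place([557,194.2,112],ring=np.array([0.8,-.8,-12.5]))
E
```

```text
clock: 21.28
eef_pos: [554.6, 158.3, 127.5]
tool_rot: [2.894, 0.002, -1.492]
force: [0.7, -0.6, -1.0]
width: 48.0
clock: 21.7
eef_pos: [551.4, 193.6, 127.1]
tool_rot: [2.895, 0.0, -1.495]
force: [-0.2, -1.3, 0.3]
width: 47.9
units [-0.024 -0.209  0.643] deg [ 0.13  0.04 -0.09] rows 0.6
```

```bash
python3 -m creep '-0.02 -0.2 0.35 0 0 0 1;-0.02 -0.2 0.64 0 0 0 1;-0.02 -0.2 0.64 0 0 0 1;-0.02 -0.2 0.64 0 0 0 1'
python3 - <<'E'
from h import *
s=ctrl.read_state();d=ctrl.get_image('wrist');T=wristT(d,s);Rm=R.from_euler('xyz',s['tool_rot']).as_matrix()
C=Rm@np.array([.8,-.8,-12.5])+s['eef_pos'];print('ring',C,s['force'])
t=np.linspace(0,2*np.pi,48)
def circ(c,r): return np.c_[c[0]+r*np.cos(t),c[1]+r*np.sin(t),0*t+c[2]]
im=d['img'].copy();S=(557,194.2)
for c,r,col in (((*S,16),36,(0,255,0)),((*S,68),21,(0,255,255)),((*S,81),7.5,(255,0,255)),(C+[0,0,7],10,(255,255,255)),(C+[0,0,7],25,(255,255,255)),(C-[0,0,7],25,(255,255,255))):
    for u in proj(d,T,circ(c,r)): 
        a,b=np.round(u).astype(int); im[b,a]=col
cv2.imwrite('pics/c24.png',cv2.resize(im[110:340,220:400,::-1],None,fx=2.6,fy=2.6,interpolation=cv2.INTER_NEAREST))
E
```

```text
clock: 22.03
eef_pos: [551.5, 195.9, 98.7]
tool_rot: [2.892, 0.001, -1.495]
force: [-0.8, 1.1, -0.6]
width: 48.2
ring [555.38766616 195.35456313 110.59704276] [-0.7677454   1.14055911 -0.63247163]
```

View pics/c24.png

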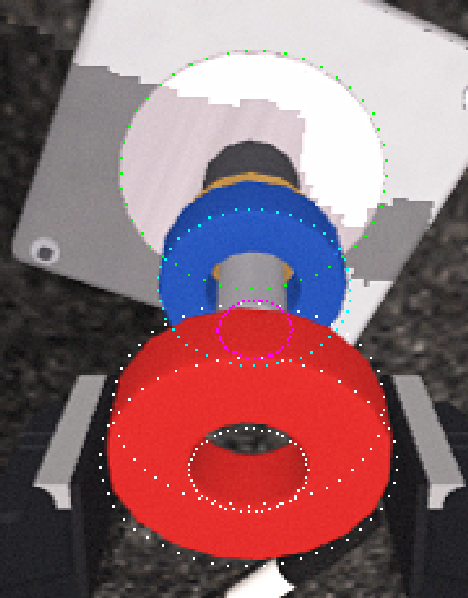

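Run:
```python
from h import *
place([556.5,194.4,84],ring=np.array([0.8,-.8,-12.5]))
```

```text
units [ 0.033 -0.179  0.659] deg [ 0.24  0.1  -0.01] rows 0.7
```

```bash
python3 -m creep '0.03 -0.06 0.1 0.2 0.1 0 1;0.03 -0.08 0.25 0.2 0.1 0 1;0.03 -0.13 0.45 0.2 0.1 0 1;0.03 -0.18 0.66 0.2 0.1 0 1;0.03 -0.18 0.66 0.2 0.1 0 1;0.03 -0.18 0.66 0.2 0.1 0 1'
python3 - <<'E'
from h import *
place([557,194.2,75],ring=np.array([0.8,-.8,-12.5]));pic('wrist','w25')
E
```

```text
clock: 22.58
eef_pos: [552.5, 195.9, 71.8]
tool_rot: [2.896, 0.0, -1.493]
force: [-0.2, -0.0, 0.3]
width: 47.9
units [ 0.031 -0.067  0.209] deg [ 0.05 -0.    0.07] rows 0.2
```

View pics/w25.png

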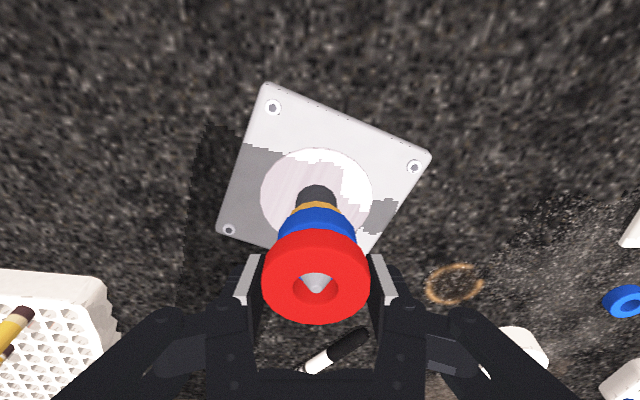

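Tip in the hole, centred. Lower on.

```bash
python3 -m creep '0.01 -0.02 0.07 0 0 0 1;0.01 -0.03 0.13 0 0 0 1;0.01 -0.04 0.17 0 0 0 1;0.01 -0.04 0.17 0 0 0 1;0.01 -0.04 0.17 0 0 0 1'; python3 -m creep '0 -0.01 0.03 0 0 0 1;0 -0.02 0.07 0 0 0 1;0 -0.02 0.07 0 0 0 1'
```

```text
clock: 23.05
eef_pos: [553.0, 195.5, 65.6]
tool_rot: [2.898, 0.001, -1.493]
force: [-0.6, 0.5, -1.7]
width: 48.3
clock: 23.3
eef_pos: [553.4, 195.9, 63.9]
tool_rot: [2.898, 0.002, -1.493]
force: [-1.6, 0.9, 5.6]
width: 47.9
```

```bash
python3 -m creep '0 0 0 0 0 0 1;0 0 -0.02 0 0 0 0.6;0 0 -0.02 0 0 0 0.3;0 0 -0.02 0 0 0 0.15;0 0 -0.02 0 0 0 0.15;0 0 -0.02 0 0 0 0.15'
python3 - <<'E'
from h import *
pic('wrist','w26');print(ctrl.read_state()['force'])
E
```

```text
clock: 23.8
eef_pos: [553.2, 195.4, 63.3]
tool_rot: [2.898, 0.0, -1.493]
force: [-0.2, -0.5, -0.3]
width: 72.9
[ 0.17783081 -0.36633564  0.19088633]
```

View pics/w26.png

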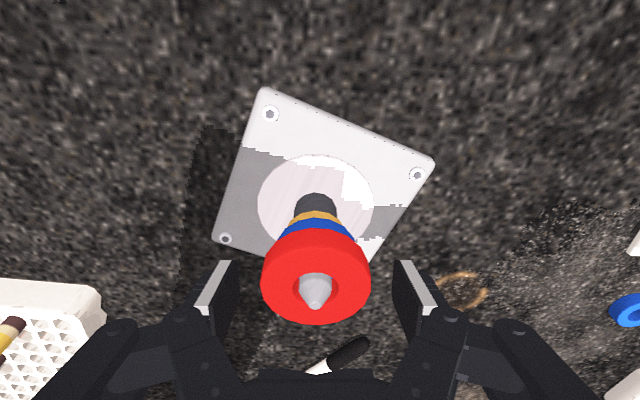

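```bash
python3 -m creep '0 0.18 -0.75 0 0 0 0.15;0 0.4 -1.6 0 0 0 0.15;0 0.6 -2.5 0 0 0 0.15;0 0.8 -3.3 0 0 0 0.15;0 0.8 -3.3 0 0 0 0.15;0 0.8 -3.3 0 0 0 0.15'
python3 - <<'E'
from h import *
ctrl.get_image('wrist')
s=ctrl.read_state();d=pic('wrist','w27');T=wristT(d,s)
m=masks(d['img']);p=proj(d,T,[[557,194.2,75]])[0];o=blob(m['red'],p,30);print(o,[ringhull(d,T,np.array([557,194.2,z]),np.array([0,0,1.]),25)[0] for z in (75,80)])
d2=ctrl.get_image('scene')
a=cv2.resize(d['img'][60:260,220:420,::-1],(400,400),interpolation=cv2.INTER_CUBIC);b=cv2.resize(d2['img'][150:230,230:310,::-1],(400,400),interpolation=cv2.INTER_CUBIC)
cv2.imwrite('pics/c27.png',np.hstack([a,b]));cv2.imwrite('pics/s27.png',d2['img'][:,:,::-1])
E
```

```text
clock: 24.35
eef_pos: [555.3, 195.5, 201.3]
tool_rot: [2.902, 0.002, -1.493]
force: [-1.0, -0.2, -0.6]
width: 72.5
(array([315.51225406, 157.19876884]), 2897.0) [array([316.36505394, 157.31601985]), array([316.3760539 , 159.86575047])]
```

View pics/c27.png

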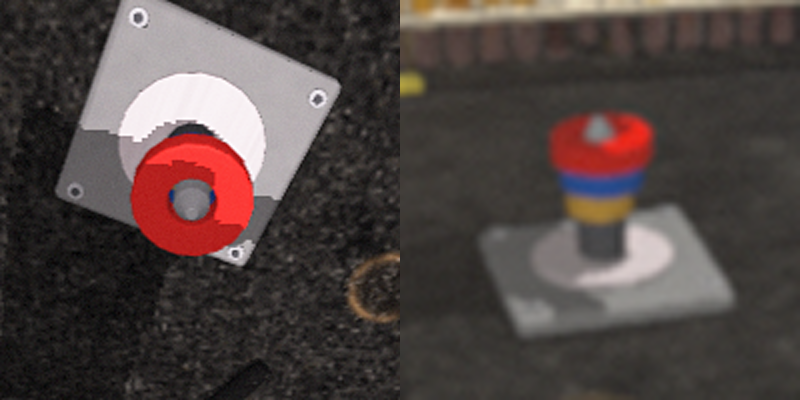

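View pics/s27.png

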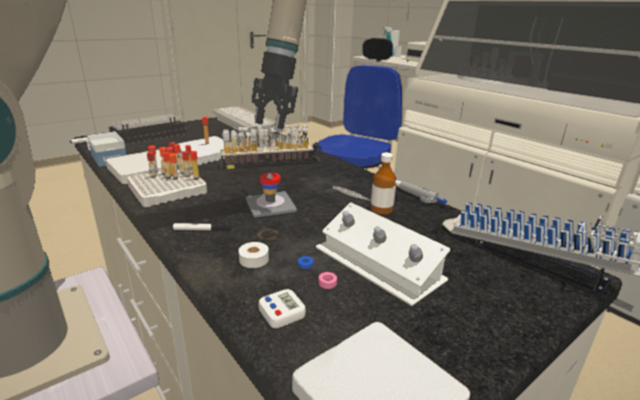

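The stack at (270,188) is level: brass, blue and red from the bottom, with no gaps. The robot is clear of it and the other objects look unmoved. Handing in.

```bash
python3 -c "
from cell import ctrl
print(ctrl.finish_job())"
```

```text
the job is handed in; nothing more can be done
None
```

The three spacers are on the spindle in the order asked, brass at the bottom, then blue, then red on top. I handed the job in at about 24 s of the 72 s allowed. No verdict came back.

**How it was done:** The arm could not tilt the full 27° to line up with the pegs, because two joints reached their limits. I gripped each spacer with the tool tilted 13° instead, drew it along its peg, and levelled it over the spindle by tilting the tool back 14°. Each one was lowered until I felt 5–9 N of contact, then released.

**Last checks:**
- **Stack:** The last wrist and scene pictures show the stack level with no gaps. The red spacer is within about 1 pixel of where a fully seated one should appear.
- **Robot:** The gripper was about 125 mm above the stack and the force readings were near zero.
- **Other objects:** The bottle, timer, label roll, pen and forceps look unmoved in the scene picture.

**What disagreed:**
- **Spindle position:** The cameras differed by about 3–4 mm. I used the wrist camera, since it also showed the spacers.
- **Gripper opening:** It read about 2–3 mm less than the spacers' diameters.

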